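Refit the roller heads of the wash pump and put it back in service

TASK

The roller heads of the wash pump have been cleaned and lie on the drying mat: put every head that is there on the channel with its own colour, pressing it lightly onto the splined shaft while turning it slowly until it drops fully home. Then close the clear cover over them, and only after that turn the status sign round so that it hangs on its hook with the green face to the pump's front. Leave the other things on the desk where they are.

Things in the scene. Friction and masses are not known exactly. Their poses are not given: they have to be found in the camera images.
- rotor_blue: Pump roller head with a blue cap (may be absent): white wheel with steel rollers, 64 mm across, 60 mm high, 0.15 kg, upright on the blue drying mat (4 mm thick). Origin: centre of its underside, z up its axis. The round grip cap, 36 mm across, spans 33 to 60 mm above the origin, over a flange 56 mm across. The bore, open below, is 29 mm deep with six teeth, one every 60 degrees.
- rotor_yellow: Pump roller head with a yellow cap (may be absent): white wheel with steel rollers, 64 mm across, 60 mm high, 0.15 kg, upright on the blue drying mat (4 mm thick). Origin: centre of its underside, z up its axis. The round grip cap, 36 mm across, spans 33 to 60 mm above the origin, over a flange 56 mm across. The bore, open below, is 29 mm deep with six teeth, one every 60 degrees.
- rotor_red: Pump roller head with a red cap (may be absent): white wheel with steel rollers, 64 mm across, 60 mm high, 0.15 kg, upright on the blue drying mat (4 mm thick). Origin: centre of its underside, z up its axis. The round grip cap, 36 mm across, spans 33 to 60 mm above the origin, over a flange 56 mm across. The bore, open below, is 29 mm deep with six teeth, one every 60 degrees.
- seat_blue (a point): Seat of the left-hand pump channel (seen from the front), marked by a blue ring on the deck: on the upright shaft's axis, on top of the steel collar (73 mm above the desk) where a head's underside rests when home. Axes as the pump's. A grey tubing bed 20 mm high, 36 mm from the axis, curves round its back half. Channels are 84 mm apart.
- seat_yellow (a point): Seat of the middle pump channel (seen from the front), marked by a yellow ring on the deck: on the upright shaft's axis, on top of the steel collar (73 mm above the desk) where a head's underside rests when home. Axes as the pump's. A grey tubing bed 20 mm high, 36 mm from the axis, curves round its back half. Channels are 84 mm apart.
- seat_red (a point): Seat of the right-hand pump channel (seen from the front), marked by a red ring on the deck: on the upright shaft's axis, on top of the steel collar (73 mm above the desk) where a head's underside rests when home. Axes as the pump's. A grey tubing bed 20 mm high, 36 mm from the axis, curves round its back half. Channels are 84 mm apart.
- shaft_blue (a point): Tip of the blue channel's steel shaft, 27 mm above its seat. Below the tip: a tapered nose and smooth pilot 19 mm across, 11 mm long, then six spline teeth (28 mm across) down to the seat. A head set over the pilot rests on the teeth, 16 mm above home. Shaft angle: random, not reported, pattern repeats every 60 degrees, about 5 degrees of play either way; held still against 0.7 N m.
- shaft_yellow (a point): Tip of the yellow channel's steel shaft, 27 mm above its seat. Below the tip: a tapered nose and smooth pilot 19 mm across, 11 mm long, then six spline teeth (28 mm across) down to the seat. A head set over the pilot rests on the teeth, 16 mm above home. Shaft angle: random, not reported, pattern repeats every 60 degrees, about 5 degrees of play either way; held still against 0.7 N m.
- shaft_red (a point): Tip of the red channel's steel shaft, 27 mm above its seat. Below the tip: a tapered nose and smooth pilot 19 mm across, 11 mm long, then six spline teeth (28 mm across) down to the seat. A head set over the pilot rests on the teeth, 16 mm above home. Shaft angle: random, not reported, pattern repeats every 60 degrees, about 5 degrees of play either way; held still against 0.7 N m.
- pump: White bench pump, fixed, 155 mm deep (x), 270 mm wide (y), deck 70 mm above the desk; the three channels stand in a row across the deck, 15 mm in front of its middle. Origin: centre of its underside; x points to its back, y to its left side (seen from the front), z up.
- cover (a joint): Hinge of the clear pump cover along the deck's back edge, rad: 0 = closed on the deck, about 1.6 to 1.85 = standing open at the start; the hinge is stiff (0.4 N m) and the cover stays where it is left. Cover 262 mm wide, 127 mm deep, 72 mm high, open underneath; it closes only over heads that are home.
- cover_handle (a point): Middle of the cover's grey handle bar: a round bar 10 mm thick and 90 mm long, parallel to the pump's y, standing 40 mm off the cover's front wall (above it when the cover stands open, in front of it when closed) and 58 mm above the deck when closed.
- cover_hinge (a point): Middle of the cover's hinge axis, 70 mm above the desk; the axis runs along the pump's y. The handle bar goes round it at a radius of 177 mm; with the cover closed the bar lies 167 mm in front of the hinge and 58 mm above it.
- sign: Status sign on the hook, red face to the front at the start: white plate 54 mm wide (y), 120 high (z), 8 thick (x), 0.06 kg; +x face green with a tick, -x face red with a bar. Origin: centre of its hole (20 wide, 26 high); the plate reaches 45 mm above it (upper 32 mm solid, to grip) and 75 mm below; z up when hanging. Hung up, the origin is 10 mm below the hook bar's axis.
- hook (a point): Middle of the level steel hook bar at the pump's left side, on the bar's axis, 150 mm above the desk: bar 7 mm thick, running along the pump's x from its post (40 mm behind this point) to 30 mm in front of it, where the tip turns up 11 mm above the axis. Nothing stands higher than the tip there.
- hook_root (a point): Point on the hook bar's axis where it leaves its post, 40 mm behind hook.
- cleaner_bottle: White bottle with a green cap, 42 mm across, 105 mm high; a bystander. Origin: centre of its underside.
- sample_cup: Clear sample cup with a white screw cap, 64 mm across, 69 mm high; a bystander. Origin: centre of its underside.
- blower: Black rubber dust blower with a red nozzle, 44 x 106 x 44 mm; a bystander. Origin: centre of its underside.
- timer: White bench timer, 34 x 66 x 60 mm; a bystander. Origin: centre of its underside.
There are look-alikes about, which are no part of the job. Leave any yellow look-alike of the sign alone.

How it is judged (in metres and radians):
On the way, in this order (a step that is already met when the one before it is completed fails the run):
1. every roller head present is fully home on the channel of its colour (horizontal distance between rotor_blue and seat_blue below 0.004 m and z of rotor_blue in the frame of seat_blue below 0.003 m and angle between each of rotor_blue, rotor_yellow, rotor_red's own z axis and vertical below 0.05 rad and horizontal distance between rotor_yellow and seat_yellow below 0.004 m and z of rotor_yellow in the frame of seat_yellow below 0.003 m and horizontal distance between rotor_red and seat_red below 0.004 m and z of rotor_red in the frame of seat_red below 0.003 m), for 0.2 s.
2. the cover is closed over the heads (value of joint cover below 0.05 rad), for 0.2 s.
3. the sign hangs on its hook, green face to the front (distance between sign and hook below 0.035 m and x of hook_root in the frame of sign below -0.01 m and angle between sign's own z axis and vertical below 0.3 rad), for 0.3 s.
At the end, for the whole second after the job is handed in: Each head present is home on its colour's seat (axis within 4 mm, underside under 3 mm above the collar), the cover is shut (under 0.05 rad), and the sign hangs at rest on the hook (origin within 35 mm of the bar's middle, under 0.3 rad off upright), green face to the pump's front (all of step 1 and all of step 3 and value of joint cover below 0.05 rad and linear speed of sign below 0.05 m/s); the robot touches nothing.
It fails at once if the cleaner bottle is pushed more than 4 cm from its place or knocked over (distance of cleaner_bottle from where it was at the start of the episode above 0.04 m or angle between cleaner_bottle's own z axis and vertical above 0.6 rad).
It fails at once if the sample cup is pushed more than 4 cm from its place or knocked over (distance of sample_cup from where it was at the start of the episode above 0.04 m or angle between sample_cup's own z axis and vertical above 0.6 rad).
It fails at once if the blower is pushed more than 4 cm from its place or knocked over (distance of blower from where it was at the start of the episode above 0.04 m or angle between blower's own z axis and vertical above 0.6 rad).
It fails at once if the timer is pushed more than 4 cm from its place or knocked over (distance of timer from where it was at the start of the episode above 0.04 m or angle between timer's own z axis and vertical above 0.6 rad).
Of rotor_blue, rotor_yellow, rotor_red only 2 to 3 are there at a start; the rules pass over those that are not, and their reading is None.
At some moment in a run one of rotor_blue, rotor_yellow, rotor_red may be knocked a few centimetres aside while the robot is not near it.
It also fails if it takes over 210 s, if anything falls off the work surface, if the arm or the gripper's body presses on something with over 40 N, if the wrist force passes 120 N, or if a joint passes its speed limit or range.

ROBOT

A 6-joint arm with a two-finger parallel gripper is mounted at the origin on a cart in front of the work surface, level with it; the furniture and walls round the work are solid. World frame = base frame: x ahead of the robot, y to its left, z up, the work surface at z = 0. Lengths are in m, angles in degrees, forces in N, time in s.
With the tool pointing down it reaches from about 0.3 to 0.75 m from the base axis. Payload 8.5 kg.
Tool frame: the origin (TCP) lies at the very end of the fingers, on their centre line; the grasp point (between the pads) lies 19 mm behind it; z points along the fingers, y is the line along which they close (so a half turn about z gives the same grasp; the last joint's range is limited). The gripper opens to 85 mm and grips with 20 to 120 N. Pads are 22 mm wide; open, the fingers measure 114 mm over their backs; the gripper's body (76 mm by 85 mm) begins 54 mm behind the grasp point. The pads swing forward as they close: fully open they stand 13 mm farther back than shut.
Start: joints at [-81.263, 21.807, 74.336, -0, 83.858, -12.336], TCP at [0.198, -0.513, 0.209] pointing down, gripper open.
Joint ranges: [-178.18, 178.18], [-50.72, 133.34], [12.68, 142.11], [-81.47, 261.47], [9.98, 163.14], [-165.26, 165.26]. Speed limits (degrees/s): [136.94, 136.94, 180, 180, 180, 180].

INTERFACE

Orientations are given as a 3x3 rotation matrix whose columns are the frame's x, y, z axes.
In Python, from rig import observe, cams, ticket gives the robot as it stands.
- The arm moves only by the tool move_arm, never from a script. Its arguments are lists of equal length, an entry for each row: "jaw": the finger opening in cm, from 0 to 8.54; "dp": the shift along the tool's x, y, z in cm, a list of three; "turn": the turn, a rotation vector about the tool's x, y, z in rad, a list of three. In form: {"jaw": [jaw, ...], "dp": [[tx, ty, tz], ...], "turn": [[wx, wy, wz], ...]}. A call has 1 to 12 rows; each row shifts and turns the commanded pose from where the row before left it, along the tool's axes as they then stand; what a row does not reach is not made up. A row lasts 1/12 s, in which the tool goes at most 41.7 mm and 7.16 degrees, less where a joint would pass 70% of its speed; a pose out of reach is approached as far as the arm can. A call is refused whole if a number of a shift passes 4.17 or a number of a turn 0.125, either way. A call with a gripper value outside its range is refused whole. The fingers move at their own pace and stop on an object; "force" is the grip in N (left out, the last holds). Time passes only in rows, so rows that do not move let the fingers close. It gives the time, the measured TCP pose, the force, the opening and the grip force at its end, in the units of the state.
- observe(): the state, without advancing time (a new reading comes with each control period).
- cams.get_image(name): name is "scene" or "side" or "wrist"; returns (picture, depth): 384x512x3 uint8, red, green, blue; 384x512 float32, m along the optical axis (not along the pixel's ray), 0 where there is no reading.
- cams.calibration(name): a dict with "vertical_fov" (degrees; the focal length in pixels is half the picture's height over the tangent of half this angle, whatever the lens; pixels are square), "cx", "cy" (the principal point, pixels), "view" (4x4, takes a point from world to camera coordinates); the wrist camera has in their place "tool_from_camera" (4x4, takes a point from camera to tool coordinates, whose origin is the TCP and whose axes are the flange's). Camera axes: x right, y up, looking along -z (the intrinsics and any distortion apply to the point x, -y, -z); pixel columns grow to the right and rows downward; lengths in m; the calibration is good to about 2 mm. The wrist camera is an equidistant fisheye: a pixel r from the principal point sees the ray r / f radians off the axis. A picture is of the moment at which its call begins: read the wrist's pose just before it. calibration takes no time and is no camera call.
- ticket.close_job(): hands the job in; it is judged then, once.
Trained networks look in the newest picture that a camera, given by its name, has taken for a name from the list of things; names that differ only in an ending like _2 or _b are one class to them, and where a whole thing is asked for, a point or a joint stands for the part that bears it (a point fixed in the world has none). Each returns a list of dicts, best first, with "p" (0 to 1); they miss things now and then, are a little off and sometimes report something else, mostly with a low value. They report only what shows in the picture. A call takes as long as a camera call. They do not tell look-alikes from the thing itself.
- cams.spot_in(camera, query): "box" ([centre column, centre row, width, height] as shares, 0 to 1, of the picture: columns of its width, rows of its height, round what is visible of it).
- cams.outline_of(camera, query): "mask" (384x512 bool, what is visible of it) and "box" ([centre column, centre row, width, height] as shares, 0 to 1, of the picture: columns of its width, rows of its height, round what is visible of it).
- cams.mark_of(camera, query): "location" ([column, row] as shares, 0 to 1, of the picture: columns of its width, rows of its height: a listed point, or the origin of a listed thing).
The state is a dict: "time_s": time; "q": joint angles; "qvel": joint speeds; "joint_efforts": joint torques, N m; "position": TCP position; "tool_rot": TCP orientation; "ft_force": force on the tool from outside, world axes, zero at the start; "wrist_torque": the same for the moment, N m; "grip_width": finger opening in m; "gripper_force": force on a finger pad.
Only numpy, scipy, OpenCV 4.12 (cv2) and the standard library are available. Lean on these libraries where they do the work, as an engineer would, in place of code of your own. Each camera call takes 0.05 s, during which the arm holds its last target. There are 200 camera calls.

## Working session

There is one attempt and no reset: what is moved stays moved. The work goes in short steps, Python scripts to look and compute and a tool call to move; the robot and the scene stay as the last step left them, time stands still between calls to the robot, and variables do not carry over. Pictures are saved under pics/ and viewed, at most 14 in all, crops included, and the job is handed in when it is done.

Besides the shell and the picture viewer there is one more tool, called after "Request:" as name(argument=value, ...) on one line, values as JSON. move_arm: Moves the arm, as the interface text tells. Its arguments: {"type":"object","properties":{"jaw":{"type":"array","items":{"type":"number"}},"dp":{"type":"array","items":{"type":"array","items":{"type":"number"}}},"turn":{"type":"array","items":{"type":"array","items":{"type":"number"}}},"force":{"type":"number"}},"required":["jaw","dp","turn"]}

```bash
ls; mkdir -p pics; cat > h.py <<'E'
import numpy as np, cv2
from rig import observe, cams, ticket
def snap(n,f=None):
    im,d=cams.get_image(n)
    if f: cv2.imwrite('pics/'+f,im[:,:,::-1])
    return im,d
def rays(n,u,v):
    c=cams.calibration(n); f=192/np.tan(np.radians(c['vertical_fov']/2))
    return c,(np.asarray(u,float)-c['cx'])/f,(np.asarray(v,float)-c['cy'])/f
def world(n,u,v,d,st=None):
    c,x,y=rays(n,u,v); d=np.asarray(d,float)
    if n=='wrist':
        r=np.hypot(x,y)+1e-9; k=np.tan(r)/r; x=x*k;y=y*k
    p=np.stack([x*d,-y*d,-d,np.ones_like(d)],-1)
    if n=='wrist':
        T=np.eye(4);T[:3,:3]=st['tool_rot'];T[:3,3]=st['position'];M=T@np.array(c['tool_from_camera'])
    else: M=np.linalg.inv(np.array(c['view']))
    return (p@M.T)[...,:3]
def cloud(n,d,st=None):
    v,u=np.mgrid[0:384,0:512]; return world(n,u,v,d,st)
def proj(n,P):
    c=cams.calibration(n); f=192/np.tan(np.radians(c['vertical_fov']/2))
    q=np.array(c['view'])@np.append(P,1); return c['cx']+f*q[0]/-q[2], c['cy']-f*q[1]/-q[2]
E
python3 - <<'E'
from h import *
s=observe();print({k:np.round(v,3).tolist() for k,v in s.items()})
for n in ['scene','side','wrist']:
    c=cams.calibration(n);print(n,{k:np.round(v,3).tolist() if not isinstance(v,str) else v for k,v in c.items()})
    im,d=snap(n,n+'0.png'); np.save(n+'0.npy',d)
    for q in ['rotor_blue','rotor_yellow','rotor_red','shaft_blue','shaft_yellow','shaft_red','cover_handle','sign','hook','cleaner_bottle','sample_cup','blower','timer','pump']:
        if n=='wrist': continue
        r=cams.mark_of(n,q)[:3]
        out=[]
        for x in r:
            u,v=x['location'][0]*512,x['location'][1]*384
            dd=d[min(int(v),383),min(int(u),511)]
            out.append((round(x['p'],2),int(u),int(v),np.round(world(n,u,v,dd),3).tolist()))
        print(n,q,out)
E
```

```text
pics
{'time_s': 0.0, 'q': [-81.263, 21.841, 74.384, 0.0, 83.858, -12.334], 'qvel': [0.03, 0.003, 0.07, 0.088, -0.093, -0.063], 'joint_efforts': [0.002, -44.846, -23.128, -0.0, 0.005, -0.0], 'position': [0.198, -0.513, 0.208], 'tool_rot': [[0.933, 0.36, -0.0], [0.36, -0.933, 0.001], [0.0, -0.001, -1.0]], 'ft_force': [-0.029, 0.205, 0.366], 'wrist_torque': [0.011, 0.017, 0.04], 'gripper_force': 0.0, 'grip_width': 0.085}
scene {'vertical_fov': 47.1, 'cx': 257.071, 'cy': 192.361, 'view': [[-0.618, -0.786, -0.015, 0.383], [0.328, -0.275, 0.904, -0.253], [-0.714, 0.554, 0.428, -0.957], [0.0, 0.0, 0.0, 1.0]]}
scene rotor_blue []
scene rotor_yellow [(0.66, 228, 257, [0.41, 0.254, 0.031]), (0.48, 249, 242, [0.436, 0.17, 0.026])]
scene rotor_red [(0.95, 249, 243, [0.438, 0.166, 0.022])]
scene shaft_blue [(0.55, 317, 184, [0.491, -0.137, 0.087])]
scene shaft_yellow [(0.71, 333, 175, [0.54, -0.263, 0.065])]
scene shaft_red [(0.67, 346, 171, [0.243, 0.032, 0.254])]
scene cover_handle [(0.57, 288, 130, [0.655, -0.163, 0.213])]
scene sign [(0.75, 396, 184, [0.419, -0.444, 0.022]), (0.74, 285, 177, 
[... 1035 characters left out ...]
14])]
side sign [(0.78, 271, 190, [0.475, 0.024, 0.17])]
side hook [(0.7, 269, 190, [0.472, 0.034, 0.18])]
side cleaner_bottle [(0.7, 182, 271, [0.559, 0.328, 0.024]), (0.5, 162, 285, [0.563, 0.403, 0.039])]
side sample_cup [(0.92, 228, 170, [0.712, -0.046, 0.048])]
side blower [(0.85, 160, 285, [0.564, 0.407, 0.04]), (0.73, 221, 343, [0.317, 0.426, 0.049])]
side timer [(0.82, 224, 344, [0.314, 0.417, 0.033]), (0.67, 285, 163, [0.611, -0.234, -0.001])]
side pump [(0.84, 305, 183, [0.461, -0.142, 0.073])]
wrist {'vertical_fov': 65.706, 'cx': 250.06, 'cy': 186.933, 'tool_from_camera': [[-0.001, 0.959, 0.283, 0.072], [1.0, 0.0, 0.001, 0.0], [0.001, 0.283, -0.959, -0.166], [0.0, 0.0, 0.0, 1.0]]}
```

```bash
python3 - <<'E'
import cv2,numpy as np
a=cv2.imread('pics/scene0.png');b=cv2.imread('pics/side0.png')
c=np.vstack([cv2.resize(a[110:340,110:430],(800,575))]);cv2.imwrite('pics/sc.png',c)
cv2.imwrite('pics/sd.png',cv2.resize(b[70:370,120:400],(560,600)))
E
```

```text
(no output)
```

View pics/sc.png

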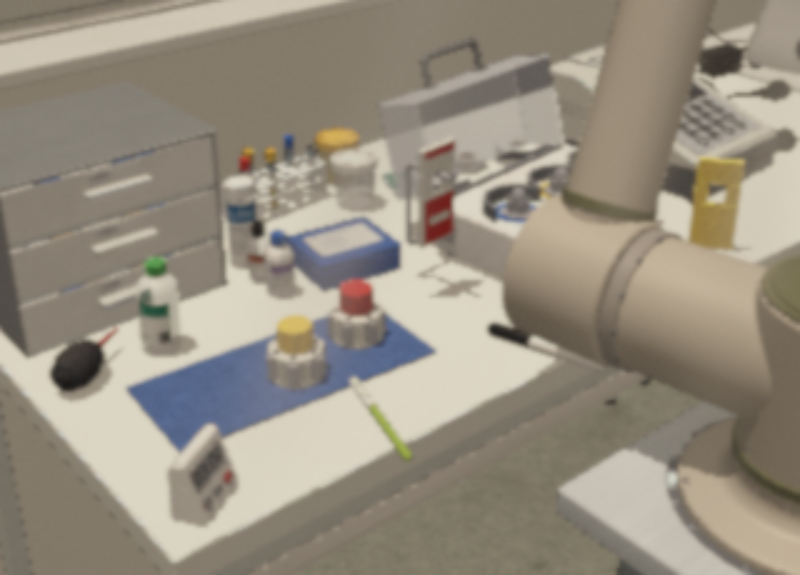

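View pics/sd.png

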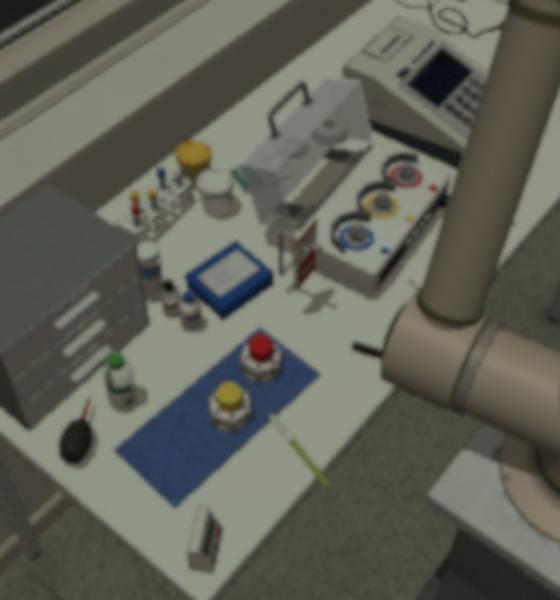

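The yellow and red heads are on the mat (around (295,350) and (357,315) in the scene crop), and there is no blue head. The sign hangs red to the front at (437,190), the cover stands open, and the yellow look-alike is at (715,200). Next I'll refine the positions.

```bash
cat >> h.py <<'E'
def onplane(n,u,v,z,st=None):
    a=world(n,u,v,np.array(0.1),st);b=world(n,u,v,np.array(1.0),st)
    t=(z-a[2])/(b[2]-a[2]); return a+t*(b-a)
def mark(n,q,z,st=None,d=None):
    out=[]
    for x in cams.mark_of(n,q)[:3]:
        u,v=x['location'][0]*512,x['location'][1]*384
        out.append((round(x['p'],2),int(u),int(v),np.round(onplane(n,u,v,z,st),4).tolist()))
    return out
E
python3 - <<'E'
from h import *
for n in ['side','scene']:
    im,d=snap(n)
    P=cloud(n,d)
    for c in ['yellow','red','blue']: print(n,c,mark(n,'shaft_'+c,.1))
    for c in ['yellow','red']: print(n,'rot',c,mark(n,'rotor_'+c,.004))
    print(n,'sign',mark(n,'sign',.14),'hook',mark(n,'hook',.15),mark(n,'hook_root',.15))
    print(n,'handle',mark(n,'cover_handle',.25),mark(n,'cover_hinge',.07))
    hsv=cv2.cvtColor(im,cv2.COLOR_RGB2HSV).astype(int)
    H,S,V=hsv[...,0],hsv[...,1],hsv[...,2]
    mat=(P[...,0]>.3)&(P[...,0]<.6)&(P[...,1]>.05)&(P[...,1]<.4)
    for nm,m in [('y',(H>15)&(H<35)&(S>110)),('r',((H<8)|(H>172))&(S>120))]:
        m=m&mat&(P[...,2]>.03)
        top=m&(P[...,2]>np.percentile(P[m][:,2],50))
        print(n,nm,m.sum(),P[m].mean(0).round(4),P[m].min(0).round(4),P[m].max(0).round(4))
    # deck plane
    deck=(np.abs(P[...,2]-.07)<.006)&(P[...,0]>.3)&(P[...,0]<.7)&(P[...,1]>-.4)&(P[...,1]<.05)
    Q=P[deck][:,:2]; print(n,'deck',deck.sum(),cv2.minAreaRect((Q*1000).astype(np.float32)))
E
```

```text
side yellow [(0.85, 308, 165, [0.489, -0.1904, 0.1])]
side red [(0.73, 327, 152, [0.474, -0.2819, 0.1])]
side blue [(0.74, 294, 182, [0.4761, -0.0999, 0.1]), (0.3, 308, 163, [0.4934, -0.1992, 0.1])]
side rot yellow [(0.61, 236, 277, [0.4329, 0.2357, 0.004])]
side rot red [(0.7, 221, 342, [0.334, 0.4103, 0.004]), (0.59, 248, 252, [0.4618, 0.1474, 0.004])]
side sign [(0.68, 305, 181, [0.4341, -0.0943, 0.14]), (0.58, 271, 192, [0.4856, 0.0086, 0.14])] hook [(0.96, 268, 193, [0.4838, 0.0237, 0.15])] [(0.89, 261, 181, [0.5331, -0.0, 0.15]), (0.52, 325, 150, [0.4575, -0.2336, 0.15])]
side handle [(0.8, 264, 116, [0.6413, -0.1507, 0.25]), (0.34, 306, 183, [0.3748, 0.0005, 0.25])] [(0.73, 287, 164, [0.5608, -0.1735, 0.07])]
side y 144 [0.4338 0.2418 0.0606] [0.4185 0.2211 0.0422] [0.4533 0.2576 0.072 ]
side r 125 [0.4533 0.1494 0.0605] [0.4389 0.1318 0.0447] [0.4724 0.1641 0.0683]
side deck 2473 ((527.0699462890625, -185.31192016601562), (229.4874725341797, 449.5490417480469), 5.601452827453613)
scene yellow [(0.96, 335, 176, [0.4785, -0.2033, 0.1])]
scene red [(0.69, 349, 171, [0.4784, -0.2
[... 258 characters left out ...]
2731, -0.2064, 0.14]), (0.56, 285, 177, [0.5023, -0.0163, 0.14]), (0.52, 250, 189, [0.5058, 0.1087, 0.14])] hook [(0.74, 285, 177, [0.485, 0.0023, 0.15]), (0.57, 282, 177, [0.4916, 0.0055, 0.15]), (0.5, 335, 179, [0.3861, -0.0964, 0.15])] [(0.64, 270, 171, [0.5446, 0.0052, 0.15])]
scene handle [(0.62, 288, 129, [0.5767, -0.0896, 0.25]), (0.26, 251, 191, [0.3039, 0.2569, 0.25])] [(0.8, 310, 180, [0.5543, -0.1685, 0.07])]
scene y 104 [0.4317 0.2433 0.0604] [0.4161 0.2256 0.0443] [0.4495 0.2555 0.0659]
scene r 109 [0.448  0.1481 0.0588] [0.4351 0.1311 0.0428] [0.4718 0.1608 0.0663]
scene deck 966 ((548.6602172851562, -216.76983642578125), (414.28826904296875, 342.1064453125), 68.31773376464844)
```

Request:
move_arm(jaw=[8.5, 8.5, 8.5, 8.5, 8.5, 8.5, 8.5, 8.5, 8.5, 8.5, 8.5], dp=[[0, 0, -1], [0, 0, -1], [0, 0, -1], [0, 0, -1], [0, 0, -1], [0, 0, -1], [0, 0, -1], [0, 0, -1], [0, 0, 0], [0, 0, 0], [0, 0, 0]], turn=[[0, 0, -0.12], [0, 0, -0.12], [0, 0, -0.12], [0, 0, -0.12], [0, 0, -0.12], [0, 0, -0.12], [0, 0, -0.12], [0, 0, -0.12], [0, 0, -0.12], [0, 0, -0.12], [0, 0, 0]], force=30)

```text
time_s: 3.57
position: [0.1977, -0.5132, 0.2891]
tool_rot: [[-0.001, 1.0, 0.0], [1.0, 0.001, -0.0], [-0.0, 0.0, -1.0]]
ft_force: [0.1, -0.4, -0.0]
grip_width: 0.0848
gripper_force: 0.0
```

Request:
move_arm(jaw=[8.5, 8.5, 8.5, 8.5, 8.5, 8.5, 8.5, 8.5, 8.5, 8.5, 8.5, 8.5], dp=[[2.8, 2.1, 0], [2.8, 2.1, 0], [2.8, 2.1, 0], [2.8, 2.1, 0], [2.8, 2.1, 0], [2.8, 2.1, 0], [2.8, 2.1, 0], [2.8, 2.1, 0], [2.8, 2.1, 0], [2.8, 2.1, 0], [2.8, 2.1, 0], [0, 0, 0]], turn=[[0, 0, 0], [0, 0, 0], [0, 0, 0], [0, 0, 0], [0, 0, 0], [0, 0, 0], [0, 0, 0], [0, 0, 0], [0, 0, 0], [0, 0, 0], [0, 0, 0], [0, 0, 0]])

```text
time_s: 4.57
position: [0.4319, -0.2017, 0.2891]
tool_rot: [[0.002, 1.0, 0.001], [1.0, -0.002, 0.001], [0.001, 0.001, -1.0]]
ft_force: [0.1, 0.5, -0.2]
grip_width: 0.0855
gripper_force: 0.0
```

```bash
cat > look.py <<'E'
from h import *
import sys
st=observe();print(st['time_s'],np.round(st['position'],4),np.round(st['tool_rot'],3).tolist(),np.round(st['q'],1))
im,d=snap('wrist',sys.argv[1]);np.save('w.npy',d)
for a in sys.argv[2:]:
    q,z=a.split('=');print(q,mark('wrist',q,float(z),st))
E
python3 look.py w1.png shaft_blue=.1 shaft_yellow=.1 shaft_red=.1 hook=.15 hook_root=.15 cover_hinge=.07 pump=.0 sign=.14
```

```text
4.5667 [ 0.4319 -0.2017  0.2891] [[0.002, 1.0, 0.001], [1.0, -0.002, 0.001], [0.001, 0.001, -1.0]] [-39.4  11.5  76.    0.1  92.5 -39.2]
shaft_blue [(0.67, 282, 84, [0.4697, -0.1089, 0.1])]
shaft_yellow [(0.59, 287, 156, [0.478, -0.1951, 0.1])]
shaft_red [(0.93, 291, 217, [0.4855, -0.2759, 0.1]), (0.65, 290, 157, [0.4809, -0.1965, 0.1])]
hook [(0.62, 282, 149, [0.4658, -0.1791, 0.15])]
hook_root []
cover_hinge [(0.67, 348, 142, [0.5647, -0.1811, 0.07])]
pump [(0.7, 290, 144, [0.4941, -0.1948, 0.0])]
sign [(0.94, 187, 246, [0.3556, -0.2972, 0.14])]
```

View pics/w1.png

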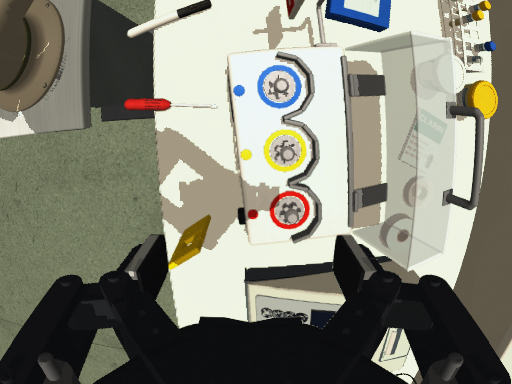

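The wrist view shows the blue, yellow and red rings at about (280,87), (286,151) and (291,211), with the handle at (475,160). I'll fit circles to the rings.

```bash
cat > rings.py <<'E'
from h import *
st=observe()
im,d=cams.get_image('wrist'); hsv=cv2.cvtColor(im,cv2.COLOR_RGB2HSV).astype(int);H,S,V=[hsv[...,i] for i in range(3)]
from scipy.optimize import least_squares
C={}
for nm,m,c in [('blue',(H>100)&(H<125)&(S>120),(280,87)),('yellow',(H>22)&(H<34)&(S>120),(286,151)),('red',((H<6)|(H>174))&(S>140),(291,211))]:
    v,u=np.nonzero(m); k=np.hypot(u-c[0],v-c[1])<27; u,v=u[k],v[k]
    P=np.array([onplane('wrist',a,b,.0705,st) for a,b in zip(u,v)])[:,:2]
    f=least_squares(lambda p:np.hypot(P[:,0]-p[0],P[:,1]-p[1])-p[2],[*P.mean(0),.025],loss='soft_l1',f_scale=.002)
    C[nm]=f.x[:2];print(nm,len(u),f.x.round(4),np.abs(f.fun).mean().round(4))
print(np.hypot(*(C['blue']-C['yellow'])),np.hypot(*(C['red']-C['yellow'])))
yv=(C['blue']-C['red']);yv/=np.hypot(*yv);print('yaw',np.degrees(np.arctan2(-yv[0],yv[1])))
# depth of shaft tips
P=cloud('wrist',d,st)
for n in C:
    k=(np.hypot(P[...,0]-C[n][0],P[...,1]-C[n][1])<.011)&(P[...,2]>.09);print(n,k.sum(),P[k].mean(0).round(4))
k=(P[...,2]>.2)&(P[...,0]>.58)&(P[...,0]<.72)&(np.abs(P[...,1]+.2)<.06);Q=P[k];print('handle',k.sum(),np.percentile(Q,[5,50,95],axis=0).round(3).tolist())
E
python3 rings.py
```

```text
blue 589 [ 0.4689 -0.109   0.025 ] 0.0016
yellow 577 [ 0.4775 -0.1926  0.0249] 0.0016Traceback (most recent call last):
  File "rings.py", line 8, in <module>
    P=np.array([onplane('wrist',a,b,.0705,st) for a,b in zip(u,v)])[:,:2]
                ~~~~~~~^^^^^^^^^^^^^^^^^^^^^^
  File "h.py", line 25, in onplane
    a=world(n,u,v,np.array(0.1),st);b=world(n,u,v,np.array(1.0),st)
                                      ~~~~~^^^^^^^^^^^^^^^^^^^^^^^^
  File "h.py", line 11, in world
    c,x,y=rays(n,u,v); d=np.asarray(d,float)
          ~~~~^^^^^^^
  File "h.py", line 8, in rays
    c=cams.calibration(n); f=192/np.tan(np.radians(c['vertical_fov']/2))
ValueError: time passes only in moves, steps and waits
```

```bash
sed -i 's/^from rig.*/&\nimport functools\n@functools.lru_cache(None)\ndef cal(n): return cams.calibration(n)/; s/c=cams.calibration(n)/c=cal(n)/' h.py; python3 rings.py
```

```text
blue 587 [ 0.4688 -0.109   0.025 ] 0.0016
yellow 570 [ 0.4775 -0.1927  0.0249] 0.0016
red 478 [ 0.4863 -0.2764  0.0249] 0.0016
0.08406653726034996 0.0842285910447244
yaw 5.940348505355131
blue 203 [ 0.4678 -0.1097  0.0983]
yellow 3791 [ 0.478  -0.1964  0.3634]
red 175 [ 0.4852 -0.274   0.0976]
handle 769 [[0.658, -0.223, 0.206], [0.664, -0.185, 0.218], [0.669, -0.145, 0.221]]
```

Request:
move_arm(jaw=[8.5, 8.5, 8.5, 8.5, 8.5, 8.5, 8.5, 8.5, 8.5, 8.5, 8.5, 8.5], dp=[[3.6, 0, 0], [3.6, 0, 0], [3.6, 0, 0], [3.6, 0, 0], [3.6, 0, 0], [3.6, 0, 0], [3.6, 0, 0], [3.6, 0, 0], [3.6, 0, 0], [3.6, 0, 0], [0, 0, 0], [0, 0, 0]], turn=[[0, 0, 0], [0, 0, 0], [0, 0, 0], [0, 0, 0], [0, 0, 0], [0, 0, 0], [0, 0, 0], [0, 0, 0], [0, 0, 0], [0, 0, 0], [0, 0, 0], [0, 0, 0]])

```text
time_s: 6.12
position: [0.4305, 0.1552, 0.2889]
tool_rot: [[-0.0, 1.0, -0.0], [1.0, 0.0, -0.0], [-0.0, -0.0, -1.0]]
ft_force: [-0.2, 0.2, 0.4]
grip_width: 0.0849
gripper_force: 0.0
```

```bash
cat > caps.py <<'E'
from h import *
from scipy.optimize import least_squares
def caps(f=None,ztop=.064):
    st=observe(); im,d=snap('wrist',f); P=cloud('wrist',d,st)
    hsv=cv2.cvtColor(im,cv2.COLOR_RGB2HSV).astype(int);H,S,V=[hsv[...,i] for i in range(3)]
    print(st['time_s'],np.round(st['position'],4),np.round(st['q'],1))
    for nm,m in [('yellow',(H>20)&(H<34)&(S>110)),('red',((H<7)|(H>173))&(S>130)),('blue',(H>100)&(H<125)&(S>150))]:
        m=m&(abs(P[...,2]-ztop)<.006)
        n,l,s,c=cv2.connectedComponentsWithStats(m.astype(np.uint8))
        for i in range(1,n):
            if s[i,4]<150: continue
            cnt=max(cv2.findContours((l==i).astype(np.uint8),cv2.RETR_EXTERNAL,cv2.CHAIN_APPROX_NONE)[0],key=len)[:,0]
            Q=np.array([onplane('wrist',a,b,ztop,st) for a,b in cnt])[:,:2]
            fit=least_squares(lambda p:np.hypot(Q[:,0]-p[0],Q[:,1]-p[1])-p[2],[*Q.mean(0),.018],loss='soft_l1',f_scale=.001)
            print(nm,s[i,4],c[i].round(),fit.x.round(4),P[l==i].mean(0).round(4))
if __name__=='__main__':
    import sys; caps(sys.argv[1])
E
python3 caps.py w2.png; python3 - <<'E'
from h import *
st=observe();im,d=snap('wrist')
for q,z in [('rotor_blue',.004),('rotor_yellow',.004),('rotor_red',.004),('hook',.15),('hook_root',.15),('sign',.14)]: print(q,mark('wrist',q,z,st))
E
```

```text
6.1167 [0.4305 0.1552 0.2889] [ 5.   9.5 78.6 -0.  91.9  5. ]
yellow 578 [256.  93.] [0.438  0.2381 0.0171] [0.4379 0.238  0.0646]
red 518 [270. 163.] [0.4571 0.1456 0.0169] [0.457  0.1459 0.0645]
rotor_blue []
rotor_yellow [(0.73, 257, 94, [0.4423, 0.237, 0.004])]
rotor_red [(0.89, 269, 153, [0.4606, 0.1468, 0.004]), (0.69, 342, 48, [0.5733, 0.3147, 0.004])]
hook [(0.71, 294, 285, [0.4853, 0.0089, 0.15])]
hook_root [(0.83, 326, 280, [0.5258, 0.014, 0.15])]
sign [(0.89, 289, 278, [0.48, 0.0126, 0.14])]
```

View pics/w2.png

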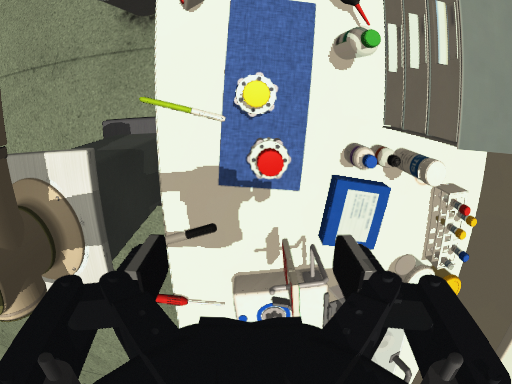

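The yellow cap is at (256,93) and the red at (270,163), upright on the mat. I'm going for red first.

Request:
move_arm(jaw=[7, 7, 7, 7, 7, 7, 7, 7, 7, 7, 7], dp=[[-0.95, 2.65, 0], [0, 0, 3], [0, 0, 3], [0, 0, 3], [0, 0, 3], [0, 0, 3], [0, 0, 3], [0, 0, 3], [0, 0, 2], [0, 0, 1], [0, 0, 0]], turn=[[0, 0, 0], [0, 0, 0], [0, 0, 0], [0, 0, 0], [0, 0, 0], [0, 0, 0], [0, 0, 0], [0, 0, 0], [0, 0, 0], [0, 0, 0], [0, 0, 0]])

```text
time_s: 7.43
position: [0.4562, 0.144, 0.0471]
tool_rot: [[0.004, 1.0, -0.004], [1.0, -0.004, -0.0], [-0.0, -0.004, -1.0]]
ft_force: [-0.6, -0.8, -0.0]
grip_width: 0.0701
gripper_force: 0.0
```

Request:
move_arm(jaw=[7, 7, 3, 3, 3, 3, 3, 3, 3, 3, 3, 3], dp=[[0, 0, 0.9], [0, 0, 0], [0, 0, 0], [0, 0, 0], [0, 0, 0], [0, 0, 0], [0, 0, 0], [0, 0, 0], [0, 0, 0], [0, 0, 0], [0, 0, 0], [0, 0, 0]], turn=[[0, 0, 0], [0, 0, 0], [0, 0, 0], [0, 0, 0], [0, 0, 0], [0, 0, 0], [0, 0, 0], [0, 0, 0], [0, 0, 0], [0, 0, 0], [0, 0, 0], [0, 0, 0]])

```text
time_s: 8.43
position: [0.4578, 0.1446, 0.0412]
tool_rot: [[0.003, 1.0, 0.002], [1.0, -0.003, 0.0], [0.0, 0.002, -1.0]]
ft_force: [-1.2, -0.3, 8.2]
grip_width: 0.0299
gripper_force: 4.2
```

```bash
python3 - <<'E'
from h import *
s=observe();print(s['grip_width'],s['gripper_force'],s['ft_force'])
im,_=snap('wrist');cv2.imwrite('pics/w3.png',im[:,:,::-1])
a,_=snap('side'); 
cv2.imwrite('pics/w3.png',np.vstack([im[150:],cv2.resize(a[180:300,170:330],(512,384))])[:,:,::-1])
E
```

```text
0.029857403781172086 4.244086438793602 [-1.17959732 -0.34911713  8.24178908]
```

View pics/w3.png

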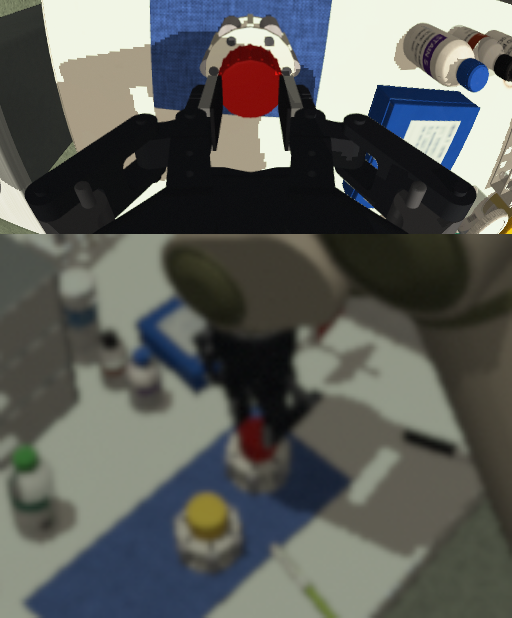

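```bash
python3 - <<'E'
from h import *
st=observe(); im,d=snap('wrist'); P=cloud('wrist',d,st)
hsv=cv2.cvtColor(im,cv2.COLOR_RGB2HSV).astype(int);H,S,V=[hsv[...,i] for i in range(3)]
m=((H<7)|(H>173))&(S>130)&(P[...,2]<.12)
n,l,s,c=cv2.connectedComponentsWithStats(m.astype(np.uint8));i=1+np.argmax(s[1:,4]);Q=P[l==i]
print(s[i],np.percentile(Q,[2,50,98],axis=0).round(4))
t=Q[Q[:,2]>np.percentile(Q[:,2],40)];print(t.mean(0))
A=np.c_[t[:,:2],np.ones(len(t))];print('plane',np.linalg.lstsq(A,t[:,2],rcond=None)[0])
im,d=snap('side');P=cloud('side',d);hsv=cv2.cvtColor(im,cv2.COLOR_RGB2HSV).astype(int);H,S=hsv[...,0],hsv[...,1]
m=((H<8)|(H>172))&(S>120)&(abs(P[...,1]-.15)<.05)&(abs(P[...,0]-.45)<.05);print(P[m].mean(0).round(4),P[m].min(0).round(3),P[m].max(0).round(3))
E
```

```text
[ 218  194   64   74 3633] [[0.4427 0.1305 0.0443]
 [0.4576 0.1503 0.0645]
 [0.4724 0.1628 0.066 ]]
[0.45750794 0.14592464 0.06496356]
plane [0.0041524  0.00029462 0.06302081]
[0.4552 0.1525 0.0612] [0.437 0.135 0.044] [0.474 0.164 0.104]
```

Request:
move_arm(jaw=[0, 0, 0, 0, 0, 0], dp=[[0, 0, 0], [0, 0, 0], [0, 0, 0], [0, 0, 0], [0, 0, 0], [0, 0, 0]], turn=[[0, 0, 0], [0, 0, 0], [0, 0, 0], [0, 0, 0], [0, 0, 0], [0, 0, 0]], force=35)

```text
time_s: 9.13
position: [0.4568, 0.1448, 0.0417]
tool_rot: [[0.003, 1.0, 0.0], [1.0, -0.003, 0.0], [0.0, 0.0, -1.0]]
ft_force: [-8.8, -0.3, 18.1]
grip_width: 0.0002
gripper_force: 9.3
```

```bash
python3 - <<'E'
from h import *
im,d=snap('wrist');a,_=snap('side'); b,_=snap('scene')
cv2.imwrite('pics/w4.png',np.vstack([im[150:],np.hstack([cv2.resize(a[190:280,190:310],(256,192)),cv2.resize(b[180:270,190:310],(256,192))])])[:,:,::-1])
E
```

```text
(no output)
```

View pics/w4.png

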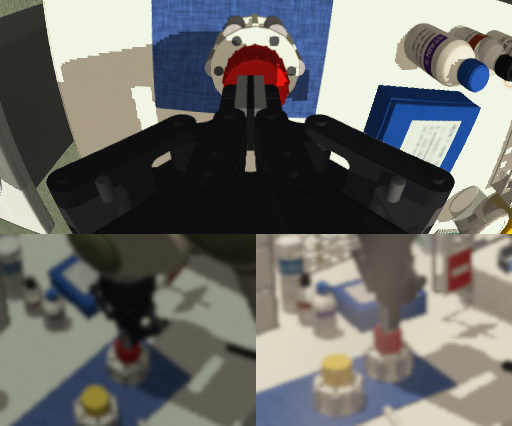

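```bash
python3 - <<'E'
from h import *
st=observe(); im,d=snap('wrist'); P=cloud('wrist',d,st)
c=cal('wrist');M=np.linalg.inv(np.array(c['tool_from_camera']));f=192/np.tan(np.radians(c['vertical_fov']/2))
for z in [-.05,-.019,0,.01]:
    q=M@[0,0,z,1]; x,y,w=q[0],-q[1],-q[2];r=np.hypot(x,y);t=np.arctan2(r,w);print(z,c['cx']+f*t*x/r,c['cy']+f*t*y/r,w)
for v in range(200,330,8): print(v,P[v,238].round(4),P[v,265].round(4),im[v,238])
print(st['position'],st['ft_force'],st['wrist_torque'])
E
```

```text
-0.05 250.2994759943396 267.08979857413647 0.1312355931779743
-0.019 250.28721111537328 237.24498506238214 0.16097173338522247
0 250.28108261017616 223.46979102295703 0.1791971096412778
0.01 250.27821137234108 217.23271009566244 0.1887894129339385
200 [0.4496 0.1596 0.0409] [0.4652 0.1621 0.0486] [101  51  43]
208 [0.4502 0.1601 0.0559] [0.4646 0.162  0.0612] [83  9  7]
216 [0.4505 0.159  0.0648] [0.4643 0.1596 0.0664] [137  18  14]
224 [0.4504 0.1544 0.0647] [0.4645 0.1545 0.065 ] [133  13  11]
232 [0.4509 0.1554 0.0767] [0.4646 0.1497 0.0647] [70 69 63]
240 [0.4512 0.1553 0.0851] [0.4639 0.1516 0.0778] [70 68 64]
248 [0.4515 0.1554 0.0932] [0.4636 0.1511 0.0851] [70 69 63]
256 [0.4518 0.1559 0.101 ] [0.4628 0.1554 0.1002] [71 70 65]
264 [0.452  0.1564 0.1083] [0.4623 0.158  0.1109] [14 14 17]
272 [0.4522 0.1562 0.1136] [0.4622 0.1566 0.1144] [13 14 15]
280 [0.4524 0.1566 0.1195] [0.4619 0.1575 0.121 ] [13 15 16]
288 [0.4529 0.1602 0.1294] [0.4614 0.1612 0.1308] [14 15 15]
296 [0.4529 0.1576 0.1303] [0.4611 0.1618 0.1358] [14 14 16]
304 [0.4528 0.1543 0.1304] [0.4612 0.1592 0.1365] [12 13 13]
312 [0.4527 0.1516 0.1313] [0.4613 0.1559 0.1364] [13 14 15]
320 [0.4531 0.1548 0.1388] [0.4613 0.1535 0.1375] [13 13 16]
328 [0.4532 0.1546 0.1422] [0.461  0.1554 0.1432] [13 14 14]
[0.45679447 0.14476724 0.04172356] [-7.39120428 -0.7695787  18.0114022 ] [ 0.02638853  1.31437889 -0.0356584 ]
```

Request:
move_arm(jaw=[0, 0, 0, 0, 0, 0], dp=[[0, 0, -3], [0, 0, -3], [0, 0, -3], [0, 0, -3], [0, 0, 0], [0, 0, 0]], turn=[[0, 0, 0], [0, 0, 0], [0, 0, 0], [0, 0, 0], [0, 0, 0], [0, 0, 0]])

```text
time_s: 9.83
position: [0.4578, 0.1446, 0.1616]
tool_rot: [[0.003, 1.0, 0.004], [1.0, -0.003, 0.0], [0.0, 0.004, -1.0]]
ft_force: [0.3, 0.2, 0.1]
grip_width: -0.0001
gripper_force: 0.0
```

```bash
cat > tips.py <<'E'
from h import *
st=observe(); im,d=snap('wrist'); 
T={'position':np.zeros(3),'tool_rot':np.eye(3)}
P=cloud('wrist',d,T); k=(P[...,2]>-.08)&(P[...,2]<.03)&(abs(P[...,1])<.065)&(abs(P[...,0])<.03)&(d>.05)
for s in (-1,1):
    Q=P[k&(np.sign(P[...,1])==s)]; print(s,len(Q),'tip z',np.percentile(Q[:,2],[90,97,99.5]).round(4),'x',np.percentile(Q[Q[:,2]>-.04][:,0],[2,98]).round(4),'y',np.percentile(Q[Q[:,2]>-.04][:,1],[2,98]).round(4))
print(st['grip_width'],np.round(st['position'],4),np.round(st['ft_force'],1),st['time_s'])
E
python3 tips.py; python3 caps.py w5.png
```

```text
-1 3571 tip z [-0.0428 -0.0334 -0.0283] x [0.0062 0.0114] y [-0.0132 -0.0001]
1 3503 tip z [-0.0433 -0.0335 -0.0288] x [0.0063 0.0115] y [0.0003 0.0129]
-0.0001434504539835871 [0.4578 0.1446 0.1616] [0.3 0.2 0.1] 9.8333
9.8833 [0.4571 0.1445 0.1602] [ 3.4 17.4 90.  -0.  72.6  3.5]
yellow 1281 [228.  78.] [0.4382 0.2378 0.0174] [0.4383 0.2377 0.0646]
yellow 525 [476. 329.] [ 0.8177 -0.1     0.0314] [ 0.811  -0.0944  0.0682]
red 1164 [253. 179.] [0.4593 0.1462 0.0175] [0.4593 0.1465 0.0643]
```

Request:
move_arm(jaw=[4.5, 4.5, 4.5, 4.5, 4.5, 4.5], dp=[[0, 0, 0], [0, 0, 0], [0, 0, 0], [0, 0, 0], [0, 0, 0], [0, 0, 0]], turn=[[0, 0, 0], [0, 0, 0], [0, 0, 0], [0, 0, 0], [0, 0, 0], [0, 0, 0]])

```text
time_s: 10.43
position: [0.4572, 0.1445, 0.1599]
tool_rot: [[0.003, 1.0, -0.0], [1.0, -0.003, 0.0], [0.0, -0.0, -1.0]]
ft_force: [0.0, 0.0, -1.0]
grip_width: 0.045
gripper_force: 0.0
```

```bash
python3 tips.py
```

```text
-1 3323 tip z [-0.0394 -0.0317 -0.0274] x [-0.0099  0.0112] y [-0.0351 -0.0223]
1 3358 tip z [-0.0394 -0.0319 -0.0276] x [-0.0093  0.0112] y [0.0221 0.0352]
0.04496382784859934 [0.4572 0.1445 0.1599] [ 0.  0. -1.] 10.4333
```

Request:
move_arm(jaw=[5, 5, 5, 5, 5, 5, 5, 5, 5, 5, 5], dp=[[0.18, 0.18, 0], [0, 0, 3], [0, 0, 3], [0, 0, 3], [0, 0, 2], [0, 0, 1], [0, 0, 0.6], [0, 0, 0.6], [0, 0, 0.4], [0, 0, 0], [0, 0, 0]], turn=[[0, 0, 0], [0, 0, 0], [0, 0, 0], [0, 0, 0], [0, 0, 0], [0, 0, 0], [0, 0, 0], [0, 0, 0], [0, 0, 0], [0, 0, 0], [0, 0, 0]])

```text
time_s: 11.4
position: [0.4594, 0.1464, 0.0244]
tool_rot: [[0.003, 1.0, 0.001], [1.0, -0.003, 0.0], [0.0, 0.001, -1.0]]
ft_force: [-0.4, 0.5, -0.4]
grip_width: 0.05
gripper_force: 0.0
```

```bash
python3 tips.py; python3 - <<'E'
from h import *
im,d=snap('wrist');a,_=snap('side')
cv2.imwrite('pics/w6.png',np.hstack([im[150:],cv2.resize(a[190:280,190:310],(312,234))])[:,:,::-1])
E
```

```text
-1 11356 tip z [0.02   0.0205 0.021 ] x [-0.0194  0.029 ] y [-0.0636 -0.0008]
1 11222 tip z [0.0211 0.0241 0.0248] x [-0.0197  0.0291] y [0.001  0.0636]
0.050019276124133864 [0.4594 0.1464 0.0244] [-0.4  0.5 -0.4] 11.4
```

View pics/w6.png

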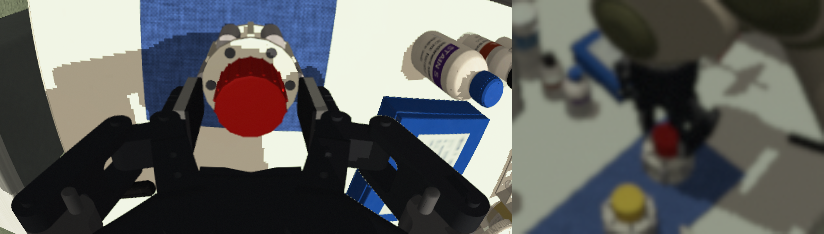

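The fingers straddle the red cap at (250,100) with no contact at TCP z 0.024. The real tips therefore sit about 24 mm behind the nominal TCP, so I'll go slightly lower and grip.

Request:
move_arm(jaw=[5, 5, 3.4, 2, 1, 0, 0, 0, 0, 0], dp=[[0, 0, 0.5], [0, 0, 0], [0, 0, 0], [0, 0, 0], [0, 0, 0], [0, 0, 0], [0, 0, 0], [0, 0, 0], [0, 0, 0], [0, 0, 0]], turn=[[0, 0, 0], [0, 0, 0], [0, 0, 0], [0, 0, 0], [0, 0, 0], [0, 0, 0], [0, 0, 0], [0, 0, 0], [0, 0, 0], [0, 0, 0]], force=40)

```text
time_s: 12.38
position: [0.4589, 0.1463, 0.0191]
tool_rot: [[0.003, 1.0, -0.0], [1.0, -0.003, -0.0], [-0.0, -0.0, -1.0]]
ft_force: [-1.3, -0.2, 5.1]
grip_width: 0.0347
gripper_force: 40.1
```

Request:
move_arm(jaw=[0, 0, 0, 0, 0, 0, 0, 0, 0], dp=[[0, 0, -1], [0, 0, -2], [0, 0, -3], [0, 0, -3], [0, 0, -3], [0, 0, -3], [0, 0, -3], [0, 0, -3], [0, 0, -1.5]], turn=[[0, 0, 0], [0, 0, 0], [0, 0, 0], [0, 0, 0], [0, 0, 0], [0, 0, 0], [0, 0, 0], [0, 0, 0], [0, 0, 0]])

```text
time_s: 13.13
position: [0.46, 0.1464, 0.2473]
tool_rot: [[0.003, 1.0, 0.005], [1.0, -0.003, 0.0], [0.0, 0.005, -1.0]]
ft_force: [0.5, 0.5, -1.5]
grip_width: 0.0349
gripper_force: 40.3
```

Request:
move_arm(jaw=[0, 0, 0, 0, 0, 0, 0, 0, 0, 0, 0, 0], dp=[[-3.5, 0.25, 0], [-3.5, 0.25, 0], [-3.5, 0.25, 0], [-3.5, 0.25, 0], [-3.5, 0.25, 0], [-3.5, 0.25, 0], [-3.5, 0.25, 0], [-3.5, 0.25, 0], [-3.5, 0.25, 0], [-3.5, 0.25, 0], [-3.5, 0.25, 0], [0, 0, 0]], turn=[[0, 0, 0], [0, 0, 0], [0, 0, 0], [0, 0, 0], [0, 0, 0], [0, 0, 0], [0, 0, 0], [0, 0, 0], [0, 0, 0], [0, 0, 0], [0, 0, 0], [0, 0, 0]])

```text
time_s: 14.13
position: [0.4853, -0.2443, 0.2427]
tool_rot: [[0.008, 1.0, -0.001], [1.0, -0.008, -0.001], [-0.001, -0.001, -1.0]]
ft_force: [-1.0, 0.6, -0.5]
grip_width: 0.0342
gripper_force: 40.2
```

Request:
move_arm(jaw=[0, 0, 0, 0, 0, 0, 0, 0], dp=[[-3.2, 0.1, 0], [0, 0, 0], [0, 0, 3], [0, 0, 3], [0, 0, 3], [0, 0, 2.2], [0, 0, 0], [0, 0, 0]], turn=[[0, 0, 0], [0, 0, 0], [0, 0, 0], [0, 0, 0], [0, 0, 0], [0, 0, 0], [0, 0, 0], [0, 0, 0]])

```text
time_s: 14.8
position: [0.4862, -0.2704, 0.1317]
tool_rot: [[0.003, 1.0, -0.001], [1.0, -0.003, 0.001], [0.001, -0.001, -1.0]]
ft_force: [0.4, 0.7, 0.5]
grip_width: 0.0345
gripper_force: 40.2
```

Request:
move_arm(jaw=[0, 0, 0, 0, 0], dp=[[-0.6, 0, 0], [0, 0, 0], [0, 0, 1.2], [0, 0, 0], [0, 0, 0]], turn=[[0, 0, 0], [0, 0, 0], [0, 0, 0], [0, 0, 0], [0, 0, 0]])

```text
time_s: 15.22
position: [0.4864, -0.277, 0.1207]
tool_rot: [[0.003, 1.0, 0.0], [1.0, -0.003, -0.0], [-0.0, 0.0, -1.0]]
ft_force: [0.2, -0.3, -1.5]
grip_width: 0.0342
gripper_force: 40.3
```

```bash
python3 - <<'E'
from h import *
st=observe();print(np.round(st['position'],4),np.round(st['ft_force'],1))
im,d=snap('wrist');a,_=snap('side');P=cloud('wrist',d,st)
hsv=cv2.cvtColor(im,cv2.COLOR_RGB2HSV).astype(int);H,S=hsv[...,0],hsv[...,1]
m=((H<8)|(H>172))&(S>120)&(abs(P[...,2]-.163)<.01);Q=P[m];print(m.sum(),np.percentile(Q,[2,50,98],axis=0).round(4))
t=Q;A=np.c_[t[:,:2],np.ones(len(t))];print('plane',np.linalg.lstsq(A,t[:,2],rcond=None)[0])
cv2.imwrite('pics/w7.png',np.hstack([im[150:],cv2.resize(a[110:200,260:380],(312,234))])[:,:,::-1])
E
```

```text
[ 0.4864 -0.277   0.1207] [ 0.2 -0.3 -1.5]
4450 [[ 0.4704 -0.2928  0.1547]
 [ 0.4862 -0.2738  0.1661]
 [ 0.5021 -0.2604  0.1674]]
plane [ 0.00124555 -0.14047808  0.12593205]
```

View pics/w7.png

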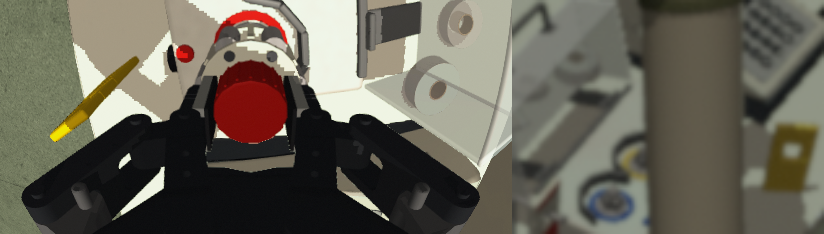

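The red cap at (250,100) is centred on the red ring with no contact yet, so I'm lowering it onto the pilot.

Request:
move_arm(jaw=[0, 0, 0, 0, 0, 0], dp=[[0, 0, 0.4], [0, 0, 0.4], [0, 0, 0.4], [0, 0, 0.4], [0, 0, 0], [0, 0, 0]], turn=[[0, 0, 0], [0, 0, 0], [0, 0, 0], [0, 0, 0], [0, 0, 0], [0, 0, 0]])

```text
time_s: 15.82
position: [0.4862, -0.2767, 0.104]
tool_rot: [[0.003, 1.0, -0.0], [1.0, -0.003, 0.0], [0.0, -0.0, -1.0]]
ft_force: [-0.3, 1.5, 1.4]
grip_width: 0.0348
gripper_force: 40.6
```

Request:
move_arm(jaw=[0, 0, 0, 0, 0, 0, 0, 0, 0, 0, 0, 0], dp=[[0, 0, 0.3], [0, 0, 0.1], [0, 0, 0], [0, 0, 0], [0, 0, 0], [0, 0, 0], [0, 0, 0], [0, 0, 0], [0, 0, 0], [0, 0, 0], [0, 0, 0], [0, 0, 0]], turn=[[0, 0, 0], [0, 0, 0.05], [0, 0, 0.05], [0, 0, 0.05], [0, 0, 0.05], [0, 0, 0.05], [0, 0, 0.05], [0, 0, 0.05], [0, 0, 0.05], [0, 0, 0.05], [0, 0, 0.05], [0, 0, 0.05]])

```text
time_s: 16.82
position: [0.4872, -0.2774, 0.1035]
tool_rot: [[0.527, 0.85, 0.004], [0.85, -0.527, -0.004], [-0.001, 0.005, -1.0]]
ft_force: [-4.3, 5.0, 28.0]
grip_width: 0.0348
gripper_force: 43.1
```

Request:
move_arm(jaw=[0, 0, 0, 0, 0, 0, 0, 0, 0, 0, 0, 0], dp=[[0, 0, -0.15], [0, 0, 0], [0, 0, 0], [0, 0, 0], [0, 0, 0], [0, 0, 0], [0, 0, 0], [0, 0, 0], [0, 0, 0], [0, 0, 0], [0, 0, 0], [0, 0, 0]], turn=[[0, 0, 0.05], [0, 0, 0.05], [0, 0, 0.05], [0, 0, 0.05], [0, 0, 0.05], [0, 0, 0.05], [0, 0, 0.05], [0, 0, 0.05], [0, 0, 0.05], [0, 0, 0.05], [0, 0, 0.05], [0, 0, 0.05]])

```text
time_s: 17.82
position: [0.4867, -0.2762, 0.1014]
tool_rot: [[0.914, 0.405, 0.001], [0.405, -0.914, 0.001], [0.001, -0.0, -1.0]]
ft_force: [2.1, 3.4, -0.7]
grip_width: 0.0348
gripper_force: 40.4
```

Request:
move_arm(jaw=[0, 0, 0, 0, 0, 0], dp=[[0, 0, 0.3], [0, 0, 0.3], [0, 0, 0.3], [0, 0, 0.2], [0, 0, 0], [0, 0, 0]], turn=[[0, 0, 0], [0, 0, 0], [0, 0, 0], [0, 0, 0], [0, 0, 0], [0, 0, 0]])

```text
time_s: 18.32
position: [0.4873, -0.2762, 0.0929]
tool_rot: [[0.913, 0.408, 0.003], [0.408, -0.913, -0.001], [0.003, 0.002, -1.0]]
ft_force: [0.1, 7.0, 20.3]
grip_width: 0.0347
gripper_force: 42.4
```

Request:
move_arm(jaw=[0, 0, 0, 0, 0, 0, 0, 0], dp=[[0, 0, 0], [0, 0, 0], [0, 0, 0.1], [0, 0, 0.1], [0, 0, 0.1], [0, 0, 0], [0, 0, 0], [0, 0, 0]], turn=[[0, 0, -0.03], [0, 0, -0.03], [0, 0, -0.03], [0, 0, 0], [0, 0, 0], [0, 0, 0], [0, 0, 0], [0, 0, 0]])

```text
time_s: 18.98
position: [0.4869, -0.2763, 0.0882]
tool_rot: [[0.874, 0.486, 0.002], [0.486, -0.874, 0.0], [0.002, 0.001, -1.0]]
ft_force: [2.3, 5.2, 7.9]
grip_width: 0.0347
gripper_force: 41.3
```

```bash
python3 - <<'E'
from h import *
st=observe();print(np.round(st['position'],4),np.round(st['ft_force'],1),np.round(st['wrist_torque'],2))
E
```

```text
[ 0.4869 -0.2763  0.0882] [2.3 5.2 7.9] [ 1.03 -0.38  0.07]
```

Request:
move_arm(jaw=[0, 0, 0, 0, 0], dp=[[0, 0, 0.15], [0, 0, 0.15], [0, 0, 0], [0, 0, 0], [0, 0, 0]], turn=[[0, 0, -0.02], [0, 0, -0.02], [0, 0, 0], [0, 0, 0], [0, 0, 0]])

```text
time_s: 19.4
position: [0.4875, -0.2768, 0.0879]
tool_rot: [[0.854, 0.52, 0.004], [0.52, -0.854, -0.002], [0.003, 0.004, -1.0]]
ft_force: [-2.1, 8.6, 28.8]
grip_width: 0.0347
gripper_force: 43.3
```

Request:
move_arm(jaw=[0, 4.6, 5.5, 5.5, 5.5, 5.5, 5.5, 5.5, 5.5, 5.5, 5.5], dp=[[0, 0, -0.3], [0, 0, 0], [0, 0, 0], [0, 0, 0], [0, 0, -1], [0, 0, -3], [0, 0, -3], [0, 0, -3], [0, 0, -3], [0, 0, -3], [0, 0, 0]], turn=[[0, 0, 0], [0, 0, 0], [0, 0, 0], [0, 0, 0], [0, 0, 0], [0, 0, 0], [0, 0, 0], [0, 0, 0], [0, 0, 0], [0, 0, 0], [0, 0, 0]])

```text
time_s: 20.32
position: [0.4876, -0.278, 0.254]
tool_rot: [[0.854, 0.521, 0.008], [0.521, -0.854, -0.007], [0.003, 0.01, -1.0]]
ft_force: [-0.2, -0.2, 0.1]
grip_width: 0.055
gripper_force: 0.0
```

Request:
move_arm(jaw=[5.5, 5.5, 5.5, 5.5, 5.5, 5.5, 5.5, 5.5, 5.5, 5.5, 5.5], dp=[[0, 0, 0], [0, 0, 0], [0, 0, 0], [0, 0, 0], [0, 0, 0], [0, 0, 0], [0, 0, 0], [0, 0, 0], [0, 0, 0], [0, 0, -2], [0, 0, 0]], turn=[[0, 0, -0.11], [0, 0, -0.11], [0, 0, -0.11], [0, 0, -0.11], [0, 0, -0.11], [0, 0, -0.11], [0, 0, -0.11], [0, 0, -0.11], [0, 0, -0.11], [0, 0, -0.035], [0, 0, 0]])

```text
time_s: 21.23
position: [0.4868, -0.2774, 0.2702]
tool_rot: [[-0.003, 1.0, 0.003], [1.0, 0.003, -0.003], [-0.003, 0.003, -1.0]]
ft_force: [0.6, -1.1, 1.2]
grip_width: 0.0552
gripper_force: 0.0
```

```bash
python3 - <<'E'
from caps import *
caps('w8.png',.133)
E
```

```text
21.2333 [ 0.4868 -0.2774  0.2702] [-41.8  20.8  65.9  -0.   93.1 -41.9]
red 874 [249. 169.] [ 0.4861 -0.276   0.0172] [ 0.4861 -0.2758  0.1333]
```

Request:
move_arm(jaw=[5.5, 5.5, 5.5, 5.5, 5.5, 5.5, 5.5, 5.5, 5.5, 5.5, 5.5, 5.5], dp=[[3.8, -0.4, 0], [3.8, -0.4, 0], [3.8, -0.4, 0], [3.8, -0.4, 0], [3.8, -0.4, 0], [3.8, -0.4, 0], [3.8, -0.4, 0], [3.8, -0.4, 0], [3.8, -0.4, 0], [3.8, -0.4, 0], [3.8, -0.4, 0], [3.8, -0.4, 0]], turn=[[0, 0, 0], [0, 0, 0], [0, 0, 0], [0, 0, 0], [0, 0, 0], [0, 0, 0], [0, 0, 0], [0, 0, 0], [0, 0, 0], [0, 0, 0], [0, 0, 0], [0, 0, 0]])

```text
time_s: 22.28
position: [0.4365, 0.1809, 0.2668]
tool_rot: [[0.0, 1.0, -0.001], [1.0, -0.0, -0.0], [-0.0, -0.001, -1.0]]
ft_force: [1.5, -0.3, 0.1]
grip_width: 0.0548
gripper_force: 0.0
```

Request:
move_arm(jaw=[5.5, 5.5], dp=[[0, 0, 0], [0, 0, 0]], turn=[[0, 0, 0], [0, 0, 0]])

```text
time_s: 22.45
position: [0.4366, 0.1806, 0.2667]
tool_rot: [[-0.004, 1.0, -0.001], [1.0, 0.004, -0.0], [-0.0, -0.001, -1.0]]
ft_force: [-0.2, -0.8, -0.2]
grip_width: 0.055
gripper_force: 0.0
```

```bash
python3 caps.py w9.png
```

```text
22.45 [0.4366 0.1806 0.2667] [ 8.1 11.7 79.3 -0.  89.   7.8]
yellow 631 [252. 113.] [0.4379 0.2382 0.017 ] [0.4379 0.2383 0.0645]
yellow 229 [451. 304.] [ 0.82   -0.0932  0.0261] [ 0.8192 -0.0849  0.0684]
```

Request:
move_arm(jaw=[5.5, 5.5, 5.5, 5.5, 5.5, 5.5, 5.5, 5.5, 5.5, 5.5, 5.5, 5.5], dp=[[2.9, 0.1, 0], [2.85, 0.03, 0], [0, 0, 3], [0, 0, 3], [0, 0, 3], [0, 0, 3], [0, 0, 3], [0, 0, 3], [0, 0, 2], [0, 0, 1], [0, 0, 0], [0, 0, 0]], turn=[[0, 0, 0], [0, 0, 0], [0, 0, 0], [0, 0, 0], [0, 0, 0], [0, 0, 0], [0, 0, 0], [0, 0, 0], [0, 0, 0], [0, 0, 0], [0, 0, 0], [0, 0, 0]])

```text
time_s: 23.5
position: [0.4389, 0.2355, 0.0574]
tool_rot: [[0.0, 1.0, -0.001], [1.0, -0.0, -0.0], [-0.0, -0.001, -1.0]]
ft_force: [0.7, -0.4, 0.1]
grip_width: 0.0553
gripper_force: 0.0
```

```bash
python3 caps.py w10.png
```

```text
23.5 [0.4389 0.2355 0.0574] [14.6 26.7 95.3 -0.  58.1 14.6]
yellow 2810 [249. 221.] [0.438  0.2394 0.018 ] [0.438  0.2401 0.0643]
```

Request:
move_arm(jaw=[5.5, 5.5, 5.5, 5.5, 5.5, 3.4, 2, 0, 0, 0, 0, 0], dp=[[0.3, -0.1, 0], [0, 0, 1.5], [0, 0, 1.3], [0, 0, 1], [0, 0, 0], [0, 0, 0], [0, 0, 0], [0, 0, 0], [0, 0, 0], [0, 0, 0], [0, 0, 0], [0, 0, 0]], turn=[[0, 0, 0], [0, 0, 0], [0, 0, 0], [0, 0, 0], [0, 0, 0], [0, 0, 0], [0, 0, 0], [0, 0, 0], [0, 0, 0], [0, 0, 0], [0, 0, 0], [0, 0, 0]])

```text
time_s: 24.55
position: [0.4382, 0.2398, 0.0207]
tool_rot: [[-0.002, 1.0, 0.002], [1.0, 0.002, 0.001], [0.001, 0.002, -1.0]]
ft_force: [-0.3, -0.5, 6.6]
grip_width: 0.0342
gripper_force: 40.3
```

Request:
move_arm(jaw=[0, 0, 0, 0, 0, 0, 0, 0, 0], dp=[[0, 0, -1], [0, 0, -2], [0, 0, -3], [0, 0, -3], [0, 0, -3], [0, 0, -3], [0, 0, -3], [0, 0, -3], [0, 0, -1.5]], turn=[[0, 0, 0], [0, 0, 0], [0, 0, 0], [0, 0, 0], [0, 0, 0], [0, 0, 0], [0, 0, 0], [0, 0, 0], [0, 0, 0]])

```text
time_s: 25.3
position: [0.438, 0.2399, 0.2484]
tool_rot: [[-0.002, 1.0, 0.005], [1.0, 0.002, 0.001], [0.001, 0.005, -1.0]]
ft_force: [-0.2, -0.1, -1.4]
grip_width: 0.0347
gripper_force: 40.5
```

Request:
move_arm(jaw=[0, 0, 0, 0, 0, 0, 0, 0, 0, 0, 0, 0], dp=[[-3.6, 0.33, 0], [-3.6, 0.33, 0], [-3.6, 0.33, 0], [-3.6, 0.33, 0], [-3.6, 0.33, 0], [-3.6, 0.33, 0], [-3.6, 0.33, 0], [-3.6, 0.33, 0], [-3.6, 0.33, 0], [-3.6, 0.33, 0], [-3.6, 0.33, 0], [-3.6, 0.33, 0]], turn=[[0, 0, 0], [0, 0, 0], [0, 0, 0], [0, 0, 0], [0, 0, 0], [0, 0, 0], [0, 0, 0], [0, 0, 0], [0, 0, 0], [0, 0, 0], [0, 0, 0], [0, 0, 0]])

```text
time_s: 26.3
position: [0.4776, -0.194, 0.2448]
tool_rot: [[-0.002, 1.0, 0.0], [1.0, 0.002, -0.0], [-0.0, 0.0, -1.0]]
ft_force: [0.8, 0.7, -1.3]
grip_width: 0.0347
gripper_force: 40.5
```

Request:
move_arm(jaw=[0, 0], dp=[[0, 0, 0], [0, 0, 0]], turn=[[0, 0, 0], [0, 0, 0]])

```text
time_s: 26.47
position: [0.4777, -0.1936, 0.2442]
tool_rot: [[0.001, 1.0, -0.001], [1.0, -0.001, 0.001], [0.001, -0.001, -1.0]]
ft_force: [-0.3, 1.0, -1.2]
grip_width: 0.0346
gripper_force: 40.4
```

Lower to just above the pilot (TCP ≈ 0.12).

Request:
move_arm(jaw=[0, 0, 0, 0, 0, 0, 0, 0], dp=[[0.1, 0, 3], [0, 0, 3], [0, 0, 3], [0, 0, 2], [0, 0, 1.4], [0, 0, 0], [0, 0, 0], [0, 0, 0]], turn=[[0, 0, 0], [0, 0, 0], [0, 0, 0], [0, 0, 0], [0, 0, 0], [0, 0, 0], [0, 0, 0], [0, 0, 0]])

```text
time_s: 27.13
position: [0.4786, -0.191, 0.1219]
tool_rot: [[-0.003, 1.0, 0.002], [1.0, 0.003, -0.001], [-0.001, 0.002, -1.0]]
ft_force: [0.4, 0.9, -0.9]
grip_width: 0.0347
gripper_force: 40.4
```

```bash
python3 - <<'E'
from h import *
st=observe();print(np.round(st['position'],4),np.round(st['ft_force'],1))
im,d=snap('wrist');P=cloud('wrist',d,st)
hsv=cv2.cvtColor(im,cv2.COLOR_RGB2HSV).astype(int);H,S=hsv[...,0],hsv[...,1]
m=(H>20)&(H<34)&(S>110)&(P[...,2]>st['position'][2]+.035)&(P[...,2]<.2);Q=P[m];print(m.sum(),np.percentile(Q,[2,50,98],axis=0).round(4))
t=Q;A=np.c_[t[:,:2],np.ones(len(t))];print('plane',np.linalg.lstsq(A,t[:,2],rcond=None)[0])
E
```

```text
[ 0.4786 -0.191   0.1219] [ 0.4  0.9 -0.9]
4140 [[ 0.4624 -0.2076  0.1584]
 [ 0.4783 -0.1892  0.1657]
 [ 0.4942 -0.1751  0.1669]]
plane [-0.02533559 -0.0828975   0.16162076]
```

Request:
move_arm(jaw=[0, 0, 0, 0, 0, 0, 0], dp=[[-0.13, -0.1, 0], [0, 0, 0.5], [0, 0, 0.4], [0, 0, 0.4], [0, 0, 0.4], [0, 0, 0.1], [0, 0, 0]], turn=[[0, 0, 0], [0, 0, 0], [0, 0, 0], [0, 0, 0], [0, 0, 0], [0, 0, 0], [0, 0, 0]])

```text
time_s: 27.77
position: [0.4774, -0.1931, 0.1048]
tool_rot: [[-0.002, 1.0, 0.002], [1.0, 0.002, -0.002], [-0.002, 0.002, -1.0]]
ft_force: [-6.2, 2.7, 22.0]
grip_width: 0.0345
gripper_force: 42.9
```

Request:
move_arm(jaw=[0, 0, 0, 0, 0, 0, 0, 0, 0, 0, 0, 0], dp=[[0, 0, -0.1], [0, 0, 0], [0, 0, 0], [0, 0, 0], [0, 0, 0], [0, 0, 0], [0, 0, 0], [0, 0, 0], [0, 0, 0], [0, 0, 0], [0, 0, 0], [0, 0, 0]], turn=[[0, 0, 0.05], [0, 0, 0.05], [0, 0, 0.05], [0, 0, 0.05], [0, 0, 0.05], [0, 0, 0.05], [0, 0, 0.05], [0, 0, 0.05], [0, 0, 0.05], [0, 0, 0.05], [0, 0, 0.05], [0, 0, 0.05]])

```text
time_s: 28.77
position: [0.4778, -0.1929, 0.1051]
tool_rot: [[0.565, 0.825, 0.003], [0.825, -0.565, -0.002], [0.0, 0.003, -1.0]]
ft_force: [-1.4, 1.9, 12.9]
grip_width: 0.0342
gripper_force: 41.9
```

Request:
move_arm(jaw=[0, 0, 0, 0, 0, 0], dp=[[0, 0, 0.1], [0, 0, 0], [0, 0, 0], [0, 0, 0], [0, 0, 0], [0, 0, 0]], turn=[[0, 0, 0.05], [0, 0, 0.05], [0, 0, 0.05], [0, 0, 0.05], [0, 0, 0.05], [0, 0, 0]])

```text
time_s: 29.27
position: [0.4775, -0.1925, 0.1025]
tool_rot: [[0.751, 0.66, 0.001], [0.66, -0.751, 0.0], [0.001, 0.001, -1.0]]
ft_force: [2.5, 2.1, 0.4]
grip_width: 0.0346
gripper_force: 40.6
```

Dropped in; press down gently with a small wiggle.

Request:
move_arm(jaw=[0, 0, 0, 0, 0, 0, 0, 0], dp=[[0, 0, 0.3], [0, 0, 0.3], [0, 0, 0.3], [0, 0, 0.2], [0, 0, 0.2], [0, 0, 0], [0, 0, 0], [0, 0, 0]], turn=[[0, 0, 0], [0, 0, 0], [0, 0, 0], [0, 0, 0], [0, 0, 0], [0, 0, 0], [0, 0, 0], [0, 0, 0]])

```text
time_s: 29.93
position: [0.4778, -0.1924, 0.0898]
tool_rot: [[0.75, 0.662, 0.002], [0.662, -0.75, -0.0], [0.002, 0.001, -1.0]]
ft_force: [5.3, 4.9, 4.7]
grip_width: 0.0345
gripper_force: 41.1
```

Request:
move_arm(jaw=[0, 0, 0, 0], dp=[[0, 0, 0.15], [0, 0, 0.15], [0, 0, 0], [0, 0, 0]], turn=[[0, 0, 0], [0, 0, 0], [0, 0, 0], [0, 0, 0]])

```text
time_s: 30.27
position: [0.4784, -0.1922, 0.0895]
tool_rot: [[0.749, 0.662, 0.005], [0.662, -0.749, -0.001], [0.003, 0.004, -1.0]]
ft_force: [-0.0, 10.3, 30.5]
grip_width: 0.0342
gripper_force: 43.6
```

Request:
move_arm(jaw=[0, 4.2, 4.8, 4.8, 4.8, 4.8, 4.8, 4.8, 4.8, 4.8, 4.8], dp=[[0, 0, -0.3], [0, 0, 0], [0, 0, 0], [0, 0, 0], [0, 0, -1], [0, 0, -3], [0, 0, -3], [0, 0, -3], [0, 0, -3], [0, 0, -3], [0, 0, 0]], turn=[[0, 0, 0], [0, 0, 0], [0, 0, 0], [0, 0, 0], [0, 0, 0], [0, 0, 0], [0, 0, 0], [0, 0, 0], [0, 0, 0], [0, 0, 0], [0, 0, 0]])

```text
time_s: 31.18
position: [0.4782, -0.1938, 0.2545]
tool_rot: [[0.75, 0.661, 0.007], [0.661, -0.75, -0.005], [0.001, 0.009, -1.0]]
ft_force: [0.0, -0.1, 0.2]
grip_width: 0.0479
gripper_force: 0.0
```

Request:
move_arm(jaw=[4.8, 4.8, 4.8, 4.8, 4.8, 4.8, 4.8, 4.8, 4.8, 4.8, 4.8], dp=[[0, 0, 0], [0, 0, 0], [0, 0, 0], [0, 0, 0], [0, 0, 0], [0, 0, 0], [0, 0, -3], [0, 0, -3], [0, 0, -3], [0, 0, -3], [0, 0, 0]], turn=[[0, 0, -0.1], [0, 0, -0.1], [0, 0, -0.1], [0, 0, -0.1], [0, 0, -0.1], [0, 0, -0.1], [0, 0, -0.1], [0, 0, -0.1], [0, 0, -0.1], [0, 0, -0.05], [0, 0, 0]])

```text
time_s: 32.1
position: [0.4777, -0.1934, 0.3741]
tool_rot: [[-0.104, 0.995, 0.006], [0.995, 0.104, -0.005], [-0.006, 0.006, -1.0]]
ft_force: [0.4, 0.1, 1.2]
grip_width: 0.0483
gripper_force: 0.0
```

```bash
python3 - <<'E'
from caps import *
caps('w11.png',.133)
st=observe();im,d=snap('wrist');P=cloud('wrist',d,st)
print(np.round(st['tool_rot'],3).tolist())
x=np.array([.9946,.1035]);y=np.array([-.1035,.9946]);h=np.array([.4775,-.1927])+.0925*x
L=P[...,:2]-h; a=L@x;b=L@y
g=im.max(-1)
k=(d>0)&(P[...,2]>.19)&(P[...,2]<.25)&(a>.03)&(a<.16)&(abs(b)<.035)
v,u=np.nonzero(k);print(k.sum(),np.percentile(np.c_[a[k],b[k],P[k][:,2]],[5,25,50,75,95],axis=0).round(4).tolist(),u.min(),u.max(),v.min(),v.max())
for q,z in [('cover_handle',.215),('cover_hinge',.07)]: print(mark('wrist',q,z,st))
E
```

```text
32.1 [ 0.4777 -0.1934  0.3741] [-35.2  14.4  58.6  -0.  106.5 -41.2]
yellow 501 [249. 152.] [ 0.477 -0.192  0.017] [ 0.477  -0.1918  0.1336]
red 457 [249. 207.] [ 0.486  -0.2736  0.0176] [ 0.4859 -0.2734  0.1331]
[[-0.102, 0.995, 0.003], [0.995, 0.102, -0.003], [-0.003, 0.003, -1.0]]
788 [[0.0318, -0.0309, 0.1903], [0.0359, -0.016, 0.1913], [0.0916, 0.0012, 0.2159], [0.0944, 0.0181, 0.2194], [0.0985, 0.0314, 0.2208]] 348 411 135 196
[(0.9, 405, 169, [0.6665, -0.1752, 0.215])]
[(0.98, 308, 145, [0.5701, -0.1811, 0.07])]
```

View pics/w11.png

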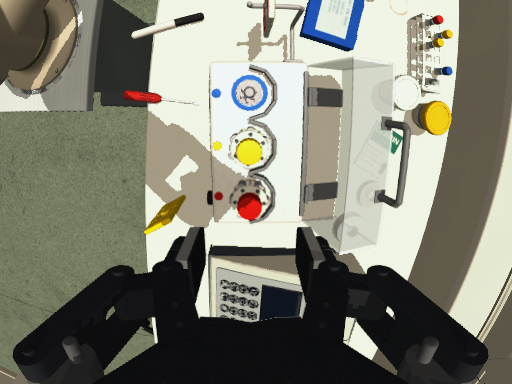

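Both heads are home, with yellow at (249,150) and red at (249,207). The handle bar is at (403,165). Next I go above it.

Request:
move_arm(jaw=[4, 4, 4, 4, 4, 4, 4, 4, 4, 4, 4, 4], dp=[[0.07, 3.1, 0], [0, 3.1, 0], [0, 3.1, 0], [0, 3.1, 0], [0, 3.1, 0], [0, 3.1, 0], [0, 0, 3], [0, 0, 3], [0, 0, 3], [0, 0, 3], [0, 0, 2], [0, 0, 0]], turn=[[0, 0, 0], [0, 0, 0], [0, 0, 0], [0, 0, 0], [0, 0, 0], [0, 0, 0], [0, 0, 0], [0, 0, 0], [0, 0, 0], [0, 0, 0], [0, 0, 0], [0, 0, 0]])

```text
time_s: 33.3
position: [0.6599, -0.1722, 0.2227]
tool_rot: [[-0.101, 0.995, -0.011], [0.995, 0.101, 0.005], [0.006, -0.011, -1.0]]
ft_force: [-0.0, 0.1, -0.5]
grip_width: 0.0402
gripper_force: 0.0
```

```bash
cat > hand.py <<'E'
from h import *
st=observe();im,d=snap('wrist','w12.png');P=cloud('wrist',d,st)
x=np.array([.9946,.1035]);y=np.array([-.1035,.9946]);h=np.array([.4775,-.1927])+.0925*x
L=P[...,:2]-h; a=L@x;b=L@y
print(st['time_s'],np.round(st['position'],4),'tcp ab',(np.array(st['position'][:2])-h)@x,(np.array(st['position'][:2])-h)@y)
k=(d>.17)&(P[...,2]>.205)&(P[...,2]<.24)&(a>.06)&(a<.13)&(b>.01)&(b<.045)
print(k.sum(),np.percentile(np.c_[a[k],b[k],P[k][:,2]],[5,25,50,75,95],axis=0).round(4).tolist())
E
python3 hand.py
```

```text
33.3 [ 0.6599 -0.1722  0.2227] tcp ab 0.09108769723541961 0.0015510319198580886
903 [[0.0921, 0.0118, 0.217], [0.0944, 0.0189, 0.2186], [0.0968, 0.0274, 0.2196], [0.0992, 0.0355, 0.2202], [0.1011, 0.0423, 0.221]]
```

Request:
move_arm(jaw=[4, 4, 4, 4, 2, 1, 0, 0, 0, 0], dp=[[0, 0.55, 0], [0, 0, 1.5], [0, 0, 1.5], [0, 0, 1.3], [0, 0, 0], [0, 0, 0], [0, 0, 0], [0, 0, 0], [0, 0, 0], [0, 0, 0]], turn=[[0, 0, 0], [0, 0, 0], [0, 0, 0], [0, 0, 0], [0, 0, 0], [0, 0, 0], [0, 0, 0], [0, 0, 0], [0, 0, 0], [0, 0, 0]], force=20)

```text
time_s: 34.18
position: [0.6681, -0.1726, 0.188]
tool_rot: [[-0.102, 0.995, 0.003], [0.995, 0.102, -0.001], [-0.002, 0.003, -1.0]]
ft_force: [1.7, -0.5, 4.4]
grip_width: 0.0087
gripper_force: 22.7
```

Request:
move_arm(jaw=[0, 0, 0, 0, 0, 0, 0, 0, 0, 0, 0, 0], dp=[[0, -0.77, -0.46], [0, -0.77, -0.46], [0, -0.84, -0.39], [0, -0.84, -0.39], [0, -0.87, -0.3], [0, -0.87, -0.3], [0, -0.9, -0.21], [0, -0.9, -0.21], [0, -0.92, -0.12], [0, -0.92, -0.12], [0, -0.92, -0.02], [0, -0.92, -0.02]], turn=[[0, 0, 0], [0, 0, 0], [0, 0, 0], [0, 0, 0], [0, 0, 0], [0, 0, 0], [0, 0, 0], [0, 0, 0], [0, 0, 0], [0, 0, 0], [0, 0, 0], [0, 0, 0]])

```text
time_s: 35.18
position: [0.5652, -0.1835, 0.22]
tool_rot: [[-0.102, 0.995, 0.009], [0.995, 0.102, -0.003], [-0.004, 0.008, -1.0]]
ft_force: [4.0, 0.1, 12.2]
grip_width: 0.0088
gripper_force: 24.5
```

```bash
python3 hand.py
```

```text
35.1833 [ 0.5652 -0.1835  0.22  ] tcp ab -0.004320440353737127 5.261103993337944e-05Traceback (most recent call last):
  File "hand.py", line 7, in <module>
    print(k.sum(),np.percentile(np.c_[a[k],b[k],P[k][:,2]],[5,25,50,75,95],axis=0).round(4).tolist())
                  ~~~~~~~~~~~~~^^^^^^^^^^^^^^^^^^^^^^^^^^^^^^^^^^^^^^^^^^^^^^^^^^^
    return _quantile_unchecked(
        a, q, axis, out, overwrite_input, method, keepdims, weights)
    return _ureduce(a,
                    func=_quantile_ureduce_func,
    ...<5 lines>...
                    overwrite_input=overwrite_input,
                    method=method)
    r = func(a, **kwargs)
    result = _quantile(arr,
                       quantiles=q,
    ...<2 lines>...
                       out=out,
                       weights=wgt)
    slices_having_nans = np.isnan(arr[-1, ...])
                                  ~~~^^^^^^^^^
IndexError: index -1 is out of bounds for axis 0 with size 0
```

Request:
move_arm(jaw=[0, 0, 0, 0, 0, 0, 0, 0, 0, 0, 0, 0], dp=[[0, -0.92, 0.08], [0, -0.92, 0.08], [0, -0.91, 0.18], [0, -0.91, 0.18], [0, -0.88, 0.27], [0, -0.88, 0.27], [0, -0.85, 0.36], [0, -0.85, 0.36], [0, -0.81, 0.45], [0, -0.81, 0.45], [0, -0.76, 0.53], [0, -0.76, 0.53]], turn=[[0, 0, 0], [0, 0, 0], [0, 0, 0], [0, 0, 0], [0, 0, 0], [0, 0, 0], [0, 0, 0], [0, 0, 0], [0, 0, 0], [0, 0, 0], [0, 0, 0], [0, 0, 0]])

```text
time_s: 36.23
position: [0.4603, -0.1945, 0.1821]
tool_rot: [[-0.102, 0.995, 0.001], [0.995, 0.102, -0.005], [-0.005, 0.0, -1.0]]
ft_force: [-12.5, -0.4, 19.6]
grip_width: 0.0085
gripper_force: 26.9
```

Request:
move_arm(jaw=[0, 0, 0, 0, 0, 0, 0, 0, 0, 0, 0, 0], dp=[[0, -0.7, 0.61], [0, -0.7, 0.61], [0, -0.63, 0.67], [0, -0.63, 0.67], [0, -0.55, 0.74], [0, -0.55, 0.74], [0, -0.48, 0.8], [0, -0.48, 0.8], [0, -0.39, 0.84], [0, -0.39, 0.84], [0, 0, 0], [0, 0, 0]], turn=[[0, 0, 0], [0, 0, 0], [0, 0, 0], [0, 0, 0], [0, 0, 0], [0, 0, 0], [0, 0, 0], [0, 0, 0], [0, 0, 0], [0, 0, 0], [0, 0, 0], [0, 0, 0]])

```text
time_s: 37.23
position: [0.4026, -0.2003, 0.1058]
tool_rot: [[-0.103, 0.995, -0.01], [0.995, 0.103, -0.002], [-0.001, -0.01, -1.0]]
ft_force: [-24.9, -11.1, 6.8]
grip_width: 0.009
gripper_force: 27.4
```

Request:
move_arm(jaw=[0, 0, 0, 0, 0, 0, 0, 0, 0], dp=[[0, 0.1, 0.4], [0, 0.1, 0.4], [0, 0, 0.4], [0, 0, 0.4], [0, 0, 0.3], [0, 0, 0], [0, 0, 0], [0, 0, 0], [0, 0, 0]], turn=[[0, 0, 0], [0, 0, 0], [0, 0, 0], [0, 0, 0], [0, 0, 0], [0, 0, 0], [0, 0, 0], [0, 0, 0], [0, 0, 0]])

```text
time_s: 37.98
position: [0.3981, -0.1985, 0.0865]
tool_rot: [[-0.105, 0.994, -0.025], [0.994, 0.105, 0.002], [0.004, -0.024, -1.0]]
ft_force: [-59.5, -14.7, 25.6]
grip_width: 0.0086
gripper_force: 36.9
```

```bash
python3 - <<'E'
from h import *
st=observe()
im,d=snap('wrist');P=cloud('wrist',d,st)
x=np.array([.9946,.1035]);y=np.array([-.1035,.9946]);h=np.array([.4775,-.1927])+.0925*x
L=P[...,:2]-h; a=L@x;b=L@y
# bar pixels beside gripper
k=(P[...,2]>.115)&(P[...,2]<.15)&(a<-.15)&(a>-.185)&(b>.02)&(b<.05)
print(k.sum(),np.percentile(np.c_[a[k],b[k],P[k][:,2]],[5,50,95],axis=0).round(4).tolist() if k.any() else '')
b_,_=snap('scene');cv2.imwrite('pics/w13.png',np.hstack([im,cv2.resize(b_[120:210,250:340],(288,384))])[:,:,::-1])
E
```

```text
1930 [[-0.1758, 0.0221, 0.1302], [-0.1702, 0.0396, 0.133], [-0.1539, 0.0494, 0.1343]]
```

View pics/w13.png

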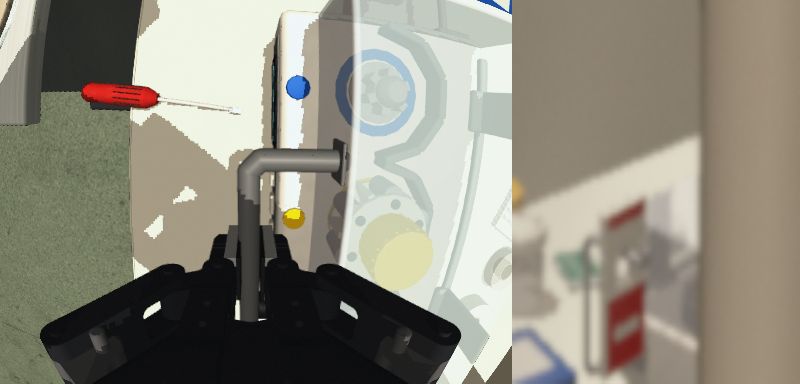

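The cover is over the heads and the bar is at its closed height (0.128). I'll relax the load and let go.

Request:
move_arm(jaw=[0, 0, 2.6, 2.6, 2.6, 2.6], dp=[[0, -0.2, -0.4], [0, -0.2, -0.4], [0, 0, 0], [0, 0, 0], [0, 0, 0], [0, 0, 0]], turn=[[0, 0, 0], [0, 0, 0], [0, 0, 0], [0, 0, 0], [0, 0, 0], [0, 0, 0]])

```text
time_s: 38.58
position: [0.4052, -0.1993, 0.095]
tool_rot: [[-0.102, 0.995, 0.001], [0.995, 0.102, -0.0], [-0.0, 0.001, -1.0]]
ft_force: [0.9, 0.2, 0.0]
grip_width: 0.0257
gripper_force: 0.0
```

```bash
cat > bar.py <<'E'
from h import *
st=observe();print(st['time_s'],np.round(st['position'],4),np.round(st['ft_force'],1),np.round(st['q'],1))
im,d=snap('wrist','w14.png');P=cloud('wrist',d,st)
x=np.array([.9946,.1035]);y=np.array([-.1035,.9946]);h=np.array([.4775,-.1927])+.0925*x
L=P[...,:2]-h; a=L@x;b=L@y
k=(P[...,2]>.115)&(P[...,2]<.15)&(a<-.155)&(a>-.185)&(b>.02)&(b<.04)
print(k.sum(),np.percentile(np.c_[a[k],b[k],P[k][:,2]],[5,50,95],axis=0).round(4).tolist() if k.any() else '')
k=(a>-.12)&(a<-.01)&(abs(b)<.12)&(P[...,2]>.137)&(P[...,2]<.2)
A=np.c_[a[k],np.ones(k.sum())];print('top slope',k.sum(),np.linalg.lstsq(A,P[k][:,2],rcond=None)[0])
E
python3 bar.py
```

```text
38.5833 [ 0.4052 -0.1993  0.095 ] [0.9 0.2 0. ] [-41.3  19.6  99.7   0.   60.7 -47.1]
992 [[-0.173, 0.0212, 0.1383], [-0.1686, 0.0304, 0.141], [-0.1643, 0.0391, 0.1423]]
top slope 44046 [-0.12044297  0.13857572]
```

Request:
move_arm(jaw=[2.6, 2.6, 2.6, 0, 0, 0, 0, 0, 0, 0, 0, 0], dp=[[0, 0, -1], [0, 0, -2], [0, 0, -2], [0, -0.2, 0], [0, 0, 0], [0, 0, 0], [0, 0, 1.5], [0, 0, 1], [0, 0, 0.5], [0, 0, 0.5], [0, 0, 0.2], [0, 0, 0]], turn=[[0, 0, 0], [0, 0, 0], [0, 0, 0], [0, 0, 0], [0, 0, 0], [0, 0, 0], [0, 0, 0], [0, 0, 0], [0, 0, 0], [0, 0, 0], [0, 0, 0], [0, 0, 0]])

```text
time_s: 39.63
position: [0.4025, -0.1993, 0.1101]
tool_rot: [[-0.102, 0.995, -0.0], [0.995, 0.102, -0.001], [-0.001, -0.0, -1.0]]
ft_force: [-9.9, 7.2, 31.1]
grip_width: -0.0002
gripper_force: 15.3
```

```bash
python3 bar.py
```

```text
39.6333 [ 0.4025 -0.1993  0.1101] [-9.9  7.2 31.1] [-41.5  18.1  98.8  -0.   63.1 -47.3]
746 [[-0.176, 0.0211, 0.1298], [-0.1714, 0.0303, 0.1328], [-0.1673, 0.039, 0.1342]]
top slope 41898 [-0.00023227  0.14263451]
```

Request:
move_arm(jaw=[0, 0, 0, 0, 0, 0, 2.4, 2.4, 2.4, 2.4, 2.4, 2.4], dp=[[0, 0, -0.5], [0, 0, -1.5], [0, 0, -3], [0, 0, -3], [0, 0, -3], [0, 0, -3], [3, 1, -2], [3, 1, -2], [3, 1, -2], [3, 1, -2], [3, 1, -2], [3, 1, 0]], turn=[[0, 0, 0], [0, 0, 0], [0, 0, 0], [0, 0, 0], [0, 0, 0], [0, 0, 0], [0, 0, 0], [0, 0, 0], [0, 0, 0], [0, 0, 0], [0, 0, 0], [0, 0, 0]])

```text
time_s: 40.68
position: [0.4452, -0.013, 0.3513]
tool_rot: [[-0.102, 0.995, 0.006], [0.995, 0.102, -0.002], [-0.002, 0.006, -1.0]]
ft_force: [0.2, -0.3, 0.2]
grip_width: 0.0238
gripper_force: 0.0
```

Request:
move_arm(jaw=[2.4, 2.4], dp=[[0, 0, 0], [0, 0, 0]], turn=[[0, 0, 0], [0, 0, 0]])

```text
time_s: 40.85
position: [0.4443, -0.0131, 0.3477]
tool_rot: [[-0.105, 0.994, -0.0], [0.994, 0.105, -0.0], [0.0, -0.0, -1.0]]
ft_force: [0.2, -1.4, -0.2]
grip_width: 0.0236
gripper_force: 0.0
```

```bash
python3 bar.py; cat > sign.py <<'E'
from h import *
st=observe();im,d=snap('wrist','sg.png');P=cloud('wrist',d,st)
for q,z in [('hook',.15),('hook_root',.15),('sign',.14)]: print(q,mark('wrist',q,z,st))
x=np.array([.9946,.1035]);y=np.array([-.1035,.9946]);h=np.array([.4775,-.1927])
L=P[...,:2]-h;a=L@x;b=L@y
k=(P[...,2]>.17)&(P[...,2]<.2)&(abs(a)<.12)&(b>.14)&(b<.28)&(d>.15)
print('sign top',k.sum(),np.percentile(np.c_[a[k],b[k],P[k]],[2,50,98],axis=0).round(4).tolist())
k2=k&(P[...,2]>np.percentile(P[k][:,2],90)-.006);c=P[k2][:,:2];r=cv2.minAreaRect((c*1000).astype(np.float32));print(r,k2.sum())
k=(P[...,2]>.142)&(P[...,2]<.168)&(abs(a)<.12)&(b>.14)&(b<.28)
Q=np.c_[a[k],b[k],P[k][:,2]];print('bar/hook pts',k.sum(),np.percentile(Q,[2,50,98],axis=0).round(4).tolist())
E
python3 sign.py
```

```text
40.85 [ 0.4443 -0.0131  0.3477] [ 0.2 -1.4 -0.2] [-17.    6.9  72.3  -0.  100.8 -23. ]
0 
top slope 5499 [7.4358928e-05 1.4258367e-01]
hook [(0.97, 285, 145, [0.485, 0.009, 0.15])]
hook_root [(0.89, 316, 143, [0.5247, 0.0161, 0.15])]
sign [(0.82, 280, 142, [0.4804, 0.0103, 0.14])]
sign top 417 [[0.0211, 0.1745, 0.4761, -0.0164, 0.1745], [0.0249, 0.201, 0.4814, 0.01, 0.1856], [0.0299, 0.2263, 0.4874, 0.0348, 0.1875]]
((482.36260986328125, 8.509222030639648), (9.105226516723633, 53.86091995239258), 4.957758903503418) 380
bar/hook pts 349 [[-0.002, 0.1784, 0.1459], [0.0217, 0.2006, 0.1538], [0.07, 0.2263, 0.1661]]
```

View pics/sg.png

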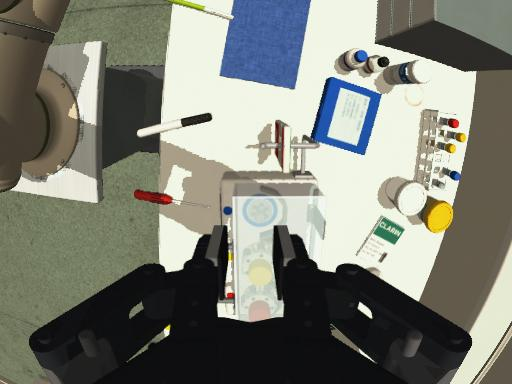

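The cover is closed. The sign is at (282,145) on the bar and lined up with the pump's axes. Next I grip its top.

Request:
move_arm(jaw=[2, 2, 2, 2, 2, 2, 2, 2, 2, 2], dp=[[0.9, 2, 0], [0.95, 1.95, 0], [0, 0, 0], [0, 0, 3], [0, 0, 3], [0, 0, 3], [0, 0, 3], [0, 0, 2], [0, 0, 0], [0, 0, 0]], turn=[[0, 0, 0], [0, 0, 0], [0, 0, 0], [0, 0, 0], [0, 0, 0], [0, 0, 0], [0, 0, 0], [0, 0, 0], [0, 0, 0], [0, 0, 0]])

```text
time_s: 41.93
position: [0.4813, 0.0075, 0.208]
tool_rot: [[-0.101, 0.995, -0.001], [0.995, 0.101, 0.0], [0.0, -0.001, -1.0]]
ft_force: [1.1, -0.1, 1.0]
grip_width: 0.0199
gripper_force: 0.0
```

```bash
cat > tcp.py <<'E'
from h import *
st=observe();p=np.array(st['position'][:2])-[.4775,-.1927];x=np.array([.9946,.1035]);y=np.array([-.1035,.9946])
print(st['time_s'],'a',(p@x).round(4),'b',(p@y).round(4),'z',round(st['position'][2],4),'yaw',np.degrees(np.arctan2(st['tool_rot'][1][0],st['tool_rot'][0][0])).round(1),'q6',round(st['q'][5],1),np.round(st['ft_force'],1))
E
python3 tcp.py; python3 sign.py
```

```text
41.9333 a 0.0245 b 0.1987 z 0.208 yaw 95.8 q6 -19.0 [ 1.1 -0.1  1. ]
hook [(0.79, 252, 193, [0.4833, 0.0085, 0.15])]
hook_root [(0.87, 308, 190, [0.527, 0.0148, 0.15])]
sign [(0.82, 248, 190, [0.4801, 0.0078, 0.14])]
sign top 994 [[0.0222, 0.1753, 0.4771, -0.0156, 0.1758], [0.0263, 0.2039, 0.4826, 0.0127, 0.1857], [0.0304, 0.2273, 0.4882, 0.0361, 0.1872]]
((483.03387451171875, 9.593603134155273), (8.40442943572998, 53.628570556640625), 5.5924859046936035) 951
bar/hook pts 792 [[-0.0014, 0.198, 0.1454], [0.0366, 0.2018, 0.1535], [0.0708, 0.2272, 0.1633]]
```

Request:
move_arm(jaw=[2, 2, 2, 2, 2, 2, 0, 0, 0, 0, 0, 0], dp=[[0.23, 0.18, 0], [0, 0, 2], [0, 0, 2], [0, 0, 2], [0, 0, 0.9], [0, 0, 0], [0, 0, 0], [0, 0, 0], [0, 0, 0], [0, 0, 0], [0, 0, 0], [0, 0, 0]], turn=[[0, 0, 0], [0, 0, 0], [0, 0, 0], [0, 0, 0], [0, 0, 0], [0, 0, 0], [0, 0, 0], [0, 0, 0], [0, 0, 0], [0, 0, 0], [0, 0, 0], [0, 0, 0]], force=30)

```text
time_s: 43.13
position: [0.4835, 0.0105, 0.1396]
tool_rot: [[-0.102, 0.995, 0.001], [0.995, 0.102, -0.0], [-0.0, 0.001, -1.0]]
ft_force: [0.7, 0.2, 4.2]
grip_width: 0.007
gripper_force: 35.5
```

```bash
python3 tcp.py
```

```text
43.1333 a 0.027 b 0.2015 z 0.1396 yaw 95.8 q6 -18.7 [0.7 0.2 4.2]
```

Request:
move_arm(jaw=[0, 0, 0, 0, 0, 0, 0, 0, 0, 0, 0, 0], dp=[[0, 0, -0.5], [0, 0, -0.5], [0, 0, -0.5], [0, 0, 0], [0, 0, 0], [0, -1, 0], [0, -1.5, 0], [0, -1.5, 0], [0, -1.5, 0], [0, -1.5, 0], [0, -1.7, 0], [0, 0, 0]], turn=[[0, 0, 0], [0, 0, 0], [0, 0, 0], [0, 0, 0], [0, 0, 0], [0, 0, 0], [0, 0, 0], [0, 0, 0], [0, 0, 0], [0, 0, 0], [0, 0, 0], [0, 0, 0]])

```text
time_s: 44.13
position: [0.3941, 0.002, 0.1537]
tool_rot: [[-0.102, 0.995, -0.002], [0.995, 0.102, 0.0], [0.001, -0.002, -1.0]]
ft_force: [1.2, 0.3, -1.1]
grip_width: 0.0074
gripper_force: 35.0
```

```bash
python3 tcp.py
```

```text
44.1333 a -0.0628 b 0.2023 z 0.1537 yaw 95.8 q6 -22.9 [ 1.2  0.3 -1.1]
```

Request:
move_arm(jaw=[0, 0, 0, 0, 0, 0, 0, 0, 0, 0, 0, 0], dp=[[0, -1, -1], [0, -1, -1], [0, 0, 0], [0, 0, 0], [0, 0, 0], [0, 0, 0], [0, 0, 0], [0, 0, 0], [0, 0, 0], [0, 0, 0], [0, 0, 0], [0, 0, 0]], turn=[[0, 0, 0], [0, 0, 0], [0, 0, 0.12], [0, 0, 0.12], [0, 0, 0.12], [0, 0, 0.12], [0, 0, 0.12], [0, 0, 0.12], [0, 0, 0.12], [0, 0, 0.12], [0, 0, 0.12], [0, 0, 0.12]])

```text
time_s: 45.13
position: [0.3773, -0.0003, 0.1739]
tool_rot: [[0.893, 0.45, 0.0], [0.45, -0.893, 0.0], [0.0, 0.0, -1.0]]
ft_force: [-0.4, 0.1, -0.8]
grip_width: 0.0069
gripper_force: 34.9
```

Request:
move_arm(jaw=[0, 0, 0, 0, 0, 0, 0, 0, 0, 0, 0, 0], dp=[[0, 0, 0], [0, 0, 0], [0, 0, 0], [0, 0, 0], [0, 0, 0], [0, 0, 0], [0, 0, 0], [0, 0, 0], [0, 0, 0], [0, 0, 0], [0, 0, 0], [0, 0, 0]], turn=[[0, 0, 0.12], [0, 0, 0.12], [0, 0, 0.12], [0, 0, 0.12], [0, 0, 0.12], [0, 0, 0.12], [0, 0, 0.12], [0, 0, 0.12], [0, 0, 0.12], [0, 0, 0.12], [0, 0, 0.12], [0, 0, 0.12]])

```text
time_s: 46.13
position: [0.3773, -0.0003, 0.1739]
tool_rot: [[0.563, -0.827, 0.0], [-0.827, -0.563, 0.0], [0.0, -0.0, -1.0]]
ft_force: [-0.1, -0.1, -1.0]
grip_width: 0.0074
gripper_force: 34.9
```

Request:
move_arm(jaw=[0, 0, 0, 0, 0, 0, 0], dp=[[0, 0, 0], [0, 0, 0], [0, 0, 0], [0, 0, 0], [0, 0, 0], [0, 0, 0], [0, 0, 0]], turn=[[0, 0, 0.12], [0, 0, 0.12], [0, 0, 0.12], [0, 0, 0.12], [0, 0, 0], [0, 0, 0], [0, 0, 0]])

```text
time_s: 46.72
position: [0.377, -0.0003, 0.1739]
tool_rot: [[0.127, -0.992, 0.0], [-0.992, -0.127, 0.0], [-0.0, -0.0, -1.0]]
ft_force: [-0.2, 0.7, -0.7]
grip_width: 0.0074
gripper_force: 35.0
```

```bash
python3 tcp.py; python3 - <<'E'
from h import *
st=observe();im,d=snap('wrist','sg2.png');P=cloud('wrist',d,st)
T={'position':np.zeros(3),'tool_rot':np.eye(3)};Q=cloud('wrist',d,T)
for v in range(150,330,8): print(v,Q[v,250].round(3),im[v,250])
E
```

```text
46.7167 a -0.0801 b 0.2018 z 0.1739 yaw -82.7 q6 154.5 [-0.2  0.7 -0.7]
150 [0.016 0.    0.173] [241 245 229]
158 [0.007 0.    0.174] [241 246 230]
166 [0.026 0.    0.045] [92 86 73]
174 [0.026 0.    0.021] [92 87 73]
182 [0.026 0.    0.002] [93 86 73]
190 [ 0.026  0.    -0.015] [92 87 75]
198 [ 0.025  0.    -0.027] [92 85 72]
206 [ 0.026  0.    -0.039] [92 88 74]
214 [ 0.024  0.    -0.046] [142 133 112]
222 [ 0.021  0.    -0.047] [159 150 127]
230 [ 0.018  0.    -0.048] [160 150 127]
238 [ 0.014  0.    -0.047] [158 149 126]
246 [ 0.009  0.    -0.046] [158 148 127]
254 [ 0.005  0.    -0.047] [158 149 127]
262 [ 0.001  0.    -0.048] [159 150 127]
270 [-0.004  0.    -0.046] [158 149 127]
278 [-0.008  0.    -0.047] [158 149 126]
286 [-0.013  0.    -0.046] [156 147 125]
294 [-0.018  0.    -0.046] [156 148 124]
302 [-0.023  0.    -0.047] [156 147 124]
310 [-0.21  -0.     0.168] [103  96  83]
318 [-0.23  -0.     0.173] [241 245 229]
326 [ 0.01  0.   -0.1 ] [11 12 12]
```

View pics/sg2.png

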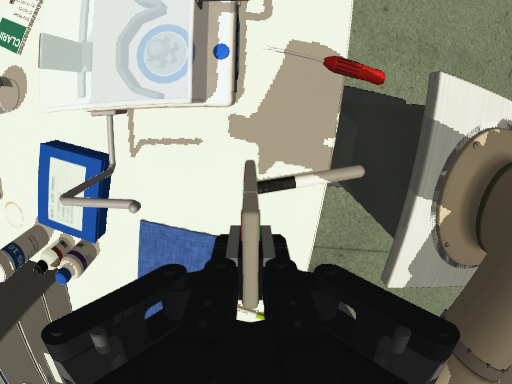

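The sign is turned and hangs upright in the grip at (250,230). The hook bar is in view with its tip at (135,206), so I'll measure it.

```bash
python3 - <<'E'
from h import *
st=observe();im,d=snap('wrist');P=cloud('wrist',d,st)
x=np.array([.9946,.1035]);y=np.array([-.1035,.9946]);L=P[...,:2]-[.4775,-.1927];a=L@x;b=L@y
z=P[...,2]
k=(z>.135)&(z<.175)&(a>-.02)&(a<.09)&(b>.17)&(b<.235)
Q=np.c_[a[k],b[k],z[k]]
for lo in np.arange(-.01,.08,.01):
    s=Q[(Q[:,0]>=lo)&(Q[:,0]<lo+.01)]
    if len(s): print(lo.round(3),len(s),np.percentile(s[:,1],[5,50,95]).round(4),np.percentile(s[:,2],[5,50,95]).round(4))
E
```

```text
-0.01 82 [0.1964 0.1987 0.2018] [0.1539 0.16   0.162 ]
0.0 98 [0.1965 0.198  0.2018] [0.1518 0.1541 0.1618]
0.01 122 [0.1966 0.1987 0.2026] [0.1502 0.1536 0.1549]
0.02 119 [0.1963 0.1988 0.2023] [0.1508 0.1537 0.1549]
0.03 98 [0.1964 0.1985 0.2017] [0.1512 0.1535 0.1551]
0.04 106 [0.1964 0.1986 0.2026] [0.1504 0.1533 0.1549]
0.05 100 [0.1963 0.1985 0.2023] [0.1507 0.1533 0.1549]
0.06 99 [0.1966 0.1981 0.2016] [0.1362 0.1508 0.1543]
0.07 12 [0.1964 0.1969 0.1991] [0.1356 0.1451 0.1482]
```

Request:
move_arm(jaw=[0, 0, 0, 0, 0, 0, 0, 0], dp=[[0, 0, 0], [0, 0, 1], [0, 0, 1.1], [0, 0, 0], [0, -1.5, 0], [0, -1.5, 0], [0, -1, 0], [0, 0, 0]], turn=[[0, 0, 0.025], [0, 0, 0], [0, 0, 0], [0, 0, 0], [0, 0, 0], [0, 0, 0], [0, 0, 0], [0, 0, 0]])

```text
time_s: 47.48
position: [0.4181, 0.0035, 0.1532]
tool_rot: [[0.1, -0.995, 0.001], [-0.995, -0.1, -0.0], [0.0, -0.001, -1.0]]
ft_force: [-0.4, -0.5, -0.9]
grip_width: 0.0073
gripper_force: 35.0
```

```bash
python3 tcp.py
```

```text
47.4833 a -0.0388 b 0.2013 z 0.1532 yaw -84.3 q6 158.4 [-0.4 -0.5 -0.9]
```

Request:
move_arm(jaw=[0, 0, 0, 0, 0, 0, 0, 0, 0, 0], dp=[[0.1, -0.8, 0], [0, -0.8, 0], [0, -0.8, 0], [0, -0.8, 0], [0, -0.8, 0], [0, -0.8, 0], [0, -0.8, 0], [0, -0.8, 0], [0, 0, 0], [0, 0, 0]], turn=[[0, 0, 0], [0, 0, 0], [0, 0, 0], [0, 0, 0], [0, 0, 0], [0, 0, 0], [0, 0, 0], [0, 0, 0], [0, 0, 0], [0, 0, 0]])

```text
time_s: 48.32
position: [0.4804, 0.009, 0.1527]
tool_rot: [[0.099, -0.995, -0.0], [-0.995, -0.099, 0.0], [-0.0, 0.0, -1.0]]
ft_force: [0.3, 0.2, -0.4]
grip_width: 0.0071
gripper_force: 35.0
```

```bash
python3 tcp.py
```

```text
48.3167 a 0.0238 b 0.2003 z 0.1527 yaw -84.3 q6 161.3 [ 0.3  0.2 -0.4]
```

Request:
move_arm(jaw=[0, 0, 0, 0, 0], dp=[[0, 0, 0.4], [0, 0, 0.4], [0, 0, 0.5], [0, 0, 0], [0, 0, 0]], turn=[[0, 0, 0], [0, 0, 0], [0, 0, 0], [0, 0, 0], [0, 0, 0]])

```text
time_s: 48.73
position: [0.4801, 0.009, 0.1397]
tool_rot: [[0.098, -0.995, -0.0], [-0.995, -0.098, 0.0], [-0.0, 0.0, -1.0]]
ft_force: [-0.2, 0.9, -0.2]
grip_width: 0.0074
gripper_force: 35.1
```

```bash
python3 tcp.py
```

```text
48.7333 a 0.0234 b 0.2003 z 0.1397 yaw -84.4 q6 161.3 [-0.2  0.9 -0.2]
```

Release gently and back up.

Request:
move_arm(jaw=[1.2, 1.6, 2, 2, 2, 2, 2, 2, 2, 2, 2, 2], dp=[[0, 0, 0], [0, 0, 0], [0, 0, 0], [0, 0, 0], [0, 0, -0.5], [0, 0, -1], [0, 0, -1.5], [0, 0, -2], [0, 0, -3], [0, 0, -3], [0, 0, -3], [0, 0, -3]], turn=[[0, 0, 0], [0, 0, 0], [0, 0, 0], [0, 0, 0], [0, 0, 0], [0, 0, 0], [0, 0, 0], [0, 0, 0], [0, 0, 0], [0, 0, 0], [0, 0, 0], [0, 0, 0]])

```text
time_s: 49.73
position: [0.4799, 0.0091, 0.3119]
tool_rot: [[0.098, -0.995, 0.0], [-0.995, -0.098, -0.0], [0.0, -0.0, -1.0]]
ft_force: [1.1, 0.1, 0.4]
grip_width: 0.0202
gripper_force: 0.0
```

Request:
move_arm(jaw=[2, 2, 2, 2, 2, 2, 2, 2, 2, 2, 2, 2], dp=[[-2, 0, -1], [-2, 0, 0], [-2, 0, 0], [-2, 0, 0], [0, 0, 0], [0, 0, 0], [0, 0, 0], [0, 0, 0], [0, 0, 0], [0, 0, 0], [0, 0, 0], [0, 0, 0]], turn=[[0, 0, 0], [0, 0, 0], [0, 0, 0], [0, 0, 0], [0, 0, 0], [0, 0, 0], [0, 0, 0], [0, 0, 0], [0, 0, 0], [0, 0, 0], [0, 0, 0], [0, 0, 0]])

```text
time_s: 50.73
position: [0.4683, 0.0623, 0.3198]
tool_rot: [[0.132, -0.991, 0.002], [-0.991, -0.132, 0.013], [-0.013, -0.004, -1.0]]
ft_force: [0.4, 0.2, 0.5]
grip_width: 0.02
gripper_force: 0.0
```

```bash
python3 tcp.py; python3 sign.py; python3 bar.py; python3 - <<'E'
from h import *
im,_=snap('wrist');a,_=snap('side');b,_=snap('scene')
cv2.imwrite('pics/fin.png',np.hstack([im,np.vstack([cv2.resize(a[140:240,230:330],(192,192)),cv2.resize(b[120:220,240:340],(192,192))])])[:,:,::-1])
E
```

```text
50.7333 a 0.0173 b 0.2546 z 0.3198 yaw -82.4 q6 165.2 [0.4 0.2 0.5]
hook [(0.86, 242, 115, [0.4848, 0.0101, 0.15])]
hook_root [(0.7, 206, 114, [0.5248, 0.014, 0.15]), (0.51, 244, 114, [0.4817, 0.0082, 0.15])]
sign [(0.93, 246, 114, [0.4801, 0.0083, 0.14])]
sign top 467 [[0.0186, 0.1779, 0.4736, -0.0136, 0.1826], [0.0228, 0.203, 0.4793, 0.0113, 0.1857], [0.0272, 0.2288, 0.4847, 0.0372, 0.188]]
((479.2654113769531, 11.989130020141602), (8.950085639953613, 53.13734436035156), 5.631134510040283) 464
bar/hook pts 372 [[-0.0012, 0.1847, 0.1475], [0.037, 0.1997, 0.1536], [0.0703, 0.2036, 0.1626]]
50.9333 [0.4683 0.0624 0.3198] [-0.2 -0.5 -0.6] [ -7.3  10.3  72.7   0.8  97.1 165.2]
0 
top slope 4454 [-0.00048488  0.14261231]
```

View pics/fin.png

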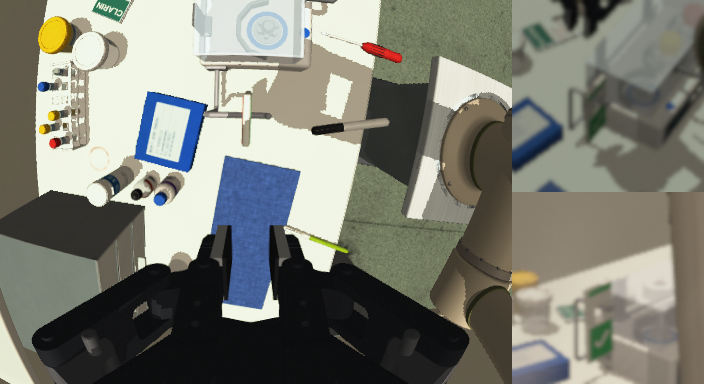

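The sign hangs on the bar at (246,115) with the green tick to the front, and the cover is shut. I'll back off the joint limit and hand in.

Request:
move_arm(jaw=[2, 2, 2, 2, 2, 2], dp=[[0, 0, 0], [0, 0, 0], [0, 0, 0], [0, 0, 0], [0, 0, 0], [0, 0, 0]], turn=[[0, 0, -0.1], [0, 0, -0.1], [0, 0, -0.1], [0, 0, 0], [0, 0, 0], [0, 0, 0]])

```text
time_s: 51.63
position: [0.4683, 0.0625, 0.3198]
tool_rot: [[0.417, -0.909, 0.002], [-0.909, -0.417, 0.013], [-0.011, -0.007, -1.0]]
ft_force: [-0.1, -0.0, -0.9]
grip_width: 0.0199
gripper_force: 0.0
```

```bash
python3 sign.py | grep -A1 top; python3 -c "
from rig import ticket;print(ticket.close_job())"
```

```text
sign top 463 [[0.0192, 0.1779, 0.4743, -0.0132, 0.1794], [0.0237, 0.2018, 0.48, 0.0106, 0.1857], [0.0279, 0.2289, 0.4856, 0.0372, 0.1881]]
((479.8932189941406, 12.180021286010742), (9.348346710205078, 53.988372802734375), 5.5520920753479) 450
the job is handed in; nothing more can be done
None
```

The red and yellow heads (no blue head was there) are home on their channels, the cover is shut, and the sign hangs with its green face to the front; I handed the job in at about 52 s, and no verdict was returned.

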